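# Counterbalance a centrifuge bucket on the two-pan balance

### The arm

A 6-joint arm with a two-finger parallel gripper is mounted at the origin on the work surface. World frame = base frame: x ahead of the robot, y to its left, z up, the work surface at z = 0. Lengths are in m, angles in rad, forces in N, time in s.
With the tool pointing down it reaches from about 0.325 to 0.85 m from the base axis. Payload 15.5 kg.
Tool frame: the origin (TCP) lies on the centre line of the jaws, within the pads' length; the fingertips stand 22 mm ahead of it and the grasp point (between the pads) lies 3 mm ahead of it (manip.tip_extent is the distance from the TCP to the fingertips, in m); z points along the fingers, y is the direction in which the jaws open and shut (so a half turn about z gives the same grasp; the last joint's range is limited). The gripper opens to 91 mm and grips with 3 to 60 N. Pads are 32 mm wide; open, the fingers measure 118 mm over their backs; the gripper's body (76 mm by 178 mm) begins 60 mm behind the grasp point.
Start: joints at [-1.353, 0.494, 1.345, -0, 1.302, -0.096], TCP at [0.192, -0.595, 0.211] pointing down, gripper open.
Joint ranges: [-2.91, 2.91], [-0.82, 2.16], [0.22, 2.67], [-1.22, 4.37], [0.12, 2.79], [-3.08, 3.08]. Speed limits (rad/s): [1.89, 1.89, 2.57, 3.01, 3.01, 3.01].

### API

Orientations are given as a 3x3 rotation matrix whose columns are the frame's x, y, z axes.
In Python, from workcell import manip gives the robot as it stands.
- The arm moves only by the shell command python3 -m creep 'ROWS' [OPENING] [FORCE]. ROWS is a JSON object of lists of equal length, an entry for each row: "slide": the shift along the world's x, y, z in m, a list of three; "twist": the turn about the world's z in rad. In form: {"slide": [[dx, dy, dz], ...], "twist": [twist, ...]}. A call has 1 to 10 rows; each row shifts and turns the commanded pose from where the row before left it; what a row does not reach is not made up. A row lasts 1/8 s, in which the tool goes at most 62.5 mm and 10.7 degrees, less where a joint would pass 70% of its speed; a pose out of reach is approached as far as the arm can. A call is refused whole if a number of a shift passes 0.0625 or a number of a turn 0.188, either way. A call with a gripper value outside its range is refused whole. OPENING is the opening in per cent of the stroke, from 0 (shut) to 100 (fully open), set as the call begins (- or left out, the last holds). The fingers move at their own pace and stop on an object; FORCE is the grip in N (left out, the last holds). Time passes only in rows, so rows that do not move let the fingers close. It gives the time, the measured TCP pose, the force and the opening at its end, in the units of the state.
- manip.state(): the state, without advancing time (a new reading comes with each control period).
- manip.get_image(name): name is "side" or "top" or "wrist"; returns (picture, depth): 384x512x3 uint8, red, green, blue; 384x512 float32, m along the optical axis (not along the pixel's ray), 0 where there is no reading.
- manip.calibration(name): a dict with "intrinsics" (3x3 intrinsics, pixels), "k1" (the pictures are not rectified: a ray, as slopes to the right and down, at radius r is drawn at 1 + k1 r^2 times it, then the intrinsics apply), "camera_from_world" (4x4, takes a point from world to camera coordinates). Camera axes: x right, y down, z forward; pixel columns grow to the right and rows downward; lengths in m; the calibration is good to about 2 mm. A picture is of the moment at which its call begins: read the wrist's pose just before it. calibration takes no time and is no camera call; for the wrist camera it gives the pose at the moment of the call.
- manip.job_done(): hands the job in, once; it reports no verdict.
Trained networks look in the newest picture that a camera, given by its name, has taken for a name from the list of things; names that differ only in an ending like _2 or _b are one class to them, and where a whole thing is asked for, a point or a joint stands for the part that bears it (a point fixed in the world has none). Each returns a list of dicts, best first, with "p" (0 to 1); they miss things now and then, are a little off and sometimes report something else, mostly with a low value. They report only what shows in the picture. A call takes as long as a camera call. They do not tell look-alikes from the thing itself.
- manip.search_frame(camera, name): "xyz" ([x, y, z] in m, in world coordinates, good to about 4 mm: the middle of the surface that is visible of it).
- manip.silhouettes(camera, name): "region" (384x512 bool, what is visible of it).
The state is a dict: "clock": time; "joint_positions": joint angles; "joint_vel": joint speeds; "joint_torque": joint torques, N m; "position": TCP position; "orientation": TCP orientation; "contact_force": force on the tool from outside, world axes, zero at the start; "wrist_torque": the same for the moment, N m; "grip_width": finger opening in m.
Only numpy, scipy, OpenCV 4.12 (cv2) and the standard library are available. Lean on these libraries where they do the work, as an engineer would, in place of code of your own. Each camera call takes 0.05 s, during which the arm holds its last target.

### The job

Weigh the loaded centrifuge bucket: thread brass weights from the blue tray over the spindle of the balance's empty pan, and trim with the sliding rider on its rail, until the beam stays level by itself with your hands off. Set the weights down gently without leaning on the pan, leave the bucket on its pan and all other things on the bench where they are, and keep unused weights off the balance.

Things in the scene. Friction and masses are not known exactly. Their poses are not given: they have to be found in the camera images.
- beam_bar (a joint): tilt of the balance beam (rad): 0 = level, negative = bucket's pan low, positive = weight pan low, stops at -0.12 and +0.12. A restoring spring (0.75 N m/rad) tilts it 0.00196 rad per gram of difference between the pans, so 61 g reaches a stop. It settles in about 1.5 s. A red pointer on a scale plate shows it too. Level means within about 1 degree (0.02 rad)
- rider (a joint): position (m) of the brass rider on its rail, -0.06 to +0.06, 0 in the middle; grows towards the weight pan. Each mm towards the weight pan acts as 1 g more in the weight pan, each mm the other way as 1 g less; at 0 with empty pans the beam is level. It starts on the bucket's side, slides with 1.5 N friction and stays where it is left
- rider_grip (a point): centre line of the rider's upright blue grip tab, 14 mm wide along the rail, 18 mm across, top 15 mm above this point, foot 21 mm below it, on a brass block 24 x 26 x 22 mm. The rail runs 110 mm in front (robot side) of the pan row, parallel to it, and tilts with the beam. y axis: along the rail, from the weight pan's side to the bucket's side
- weight_pan (a point): centre of the weight pan's top (aluminium disc, 100 mm diameter, 4 mm thick), 105 mm above the bench when level; always horizontal, z up. Its brass spindle, 10 mm diameter, 48 mm tall, top edge chamfered to 7 mm, stands 5 mm off this centre in a direction that differs each time: find it by feel or by eye. It takes two weights. More than 15 N of force would damage pan or spindle
- bucket_pan (a point): centre of the top face of the bucket's pan, the same disc without a spindle, at the beam's other end. z up
- bucket_mid (a point): centre (half-way up) of the bucket being weighed: aluminium cup-shaped body with a blue band, 80 mm diameter, 75 mm high, standing on the bucket's pan; its mass is unknown, between 195 and 315 g
- w500_mid (a point): centre (half-way up, on the bore axis) of the 500 g weight: a solid brass disc with a 13 mm bore right through, outer diameter 57 mm, 26 mm high, standing on the blue tray, its underside 13 mm below this point. z = bore axis, up
- w200_mid (a point): centre (half-way up, on the bore axis) of the 200 g weight: a solid brass disc with a 13 mm bore right through, outer diameter 38 mm, 26 mm high, standing on the blue tray, its underside 13 mm below this point. z = bore axis, up
- w100_mid (a point): centre (half-way up, on the bore axis) of the 100 g weight: a solid brass disc with a 13 mm bore right through, outer diameter 28 mm, 26 mm high, standing on the blue tray, its underside 13 mm below this point. z = bore axis, up
- w50_mid (a point): centre (half-way up, on the bore axis) of the 50 g weight: a solid brass disc with a 13 mm bore right through, outer diameter 22 mm, 26 mm high, standing on the blue tray, its underside 13 mm below this point. z = bore axis, up
- tray: blue tray board the weights stand on, 170 x 170 mm, 10 mm thick, fixed; origin at the centre of its underside, on the bench. The four weights stand at 42 mm either way from its centre
- balance: two-pan balance, fixed: white box 150 x 300 x 45 mm high, a 50 mm wide, 4 mm thick scale plate rising to 160 mm at its middle. Origin on the bench, 30 mm in front (robot side) of the pivot of the 300 mm steel beam; the pivot is 75 mm up, a pan 150 mm to each side, moving 18 mm up or down. x: from the rail to the beam; y: from weight pan to bucket's pan
- spare_mid (a point): centre of a second centrifuge bucket like the first, standing on the bench: bystander
- tuberack: blue tube rack, 100 x 200 mm, 82 mm high with tubes: bystander; origin at its underside
- tipbox: green box with clear lid, 85 x 120 x 72 mm: bystander; origin at its underside
- beaker: clear plastic cup, 80 mm diameter, 100 mm high: bystander; origin at its underside
- timer: small white bench timer, 65 x 75 x 18 mm: bystander; origin at its underside
Not all that is in view belongs to the job. Leave any pink or purple look-alike of the part that bears w200_mid alone.

How it is judged:
By the outcome, as a careful person would: the job done as asked, in the order asked, and still so for the second after the job is handed in, with the robot touching nothing.
It also fails if it takes over 72 s, if anything falls off the work surface, if the arm or the gripper's body presses on something with over 40 N, if the wrist force passes 120 N, or if a joint passes its speed limit or range.

## Working session

There is one attempt and no reset: what is moved stays moved. The work goes in short steps, Python scripts to look and compute and a shell command to move; the robot and the scene stay as the last step left them, time stands still between calls to the robot, and variables do not carry over. Pictures are saved under pics/ and viewed, and the job is handed in when it is done.

```bash
ls; mkdir -p pics; python3 - <<'E'
from workcell import manip
import cv2
s=manip.state();print(s)
for n in("side","top","wrist"):
    im,d=manip.get_image(n);cv2.imwrite(f"pics/{n}0.png",im[:,:,::-1])
    print(n,manip.calibration(n))
E
```

```text
pics
{'clock': 0.0, 'joint_positions': array([-1.35353950e+00,  4.94220213e-01,  1.34608549e+00, -1.79139319e-05,
        1.30250738e+00, -9.54957693e-02]), 'joint_vel': array([ 5.23944474e-05, -2.99126545e-04,  1.39647181e-03,  2.36184108e-04,
        1.06856643e-03,  1.82087019e-04]), 'joint_torque': array([ 5.42255220e-03, -8.78819919e+01, -3.81872499e+01,  7.11315684e-02,
        5.30126423e-02, -1.32487071e-05]), 'position': array([ 0.19222031, -0.5943251 ,  0.21053071]), 'orientation': array([[ 9.51488809e-01,  3.07683227e-01, -2.79933125e-04],
       [ 3.07683338e-01, -9.51488072e-01,  1.18801863e-03],
       [ 9.91803774e-05, -1.21651719e-03, -9.99999255e-01]]), 'contact_force': array([-0.14373678, -0.07035514, -0.00100461]), 'wrist_torque': array([ 0.04081197, -0.05971587, -0.00567383]), 'grip_width': 0.09098759405618342}
side {'intrinsics': array([[433.8643389 ,   0.        , 251.18872499],
       [  0.        , 433.8643389 , 196.5619656 ],
       [  0.        ,   0.        ,   1.        ]]), 'k1': -0.08500163060409238, 'camera_from_world': array([[ 0.91573938, -0.40136841,
[... 452 characters left out ...]
466, -0.99958843, -0.01596526,  0.04619303],
       [-0.9884512 ,  0.0259537 , -0.14930046,  0.59987936],
       [ 0.14965337,  0.01222235, -0.98866298,  1.21809593],
       [ 0.        ,  0.        ,  0.        ,  1.        ]])}
wrist {'intrinsics': array([[310.99756837,   0.        , 251.60273041],
       [  0.        , 310.99756837, 188.22522433],
       [  0.        ,   0.        ,   1.        ]]), 'k1': -0.08227236558030274, 'camera_from_world': array([[ 0.30717302, -0.95165252, -0.0014903 , -0.62269444],
       [-0.91775972, -0.29664664,  0.2640414 , -0.02976213],
       [-0.25171776, -0.07973866, -0.9645102 ,  0.3930154 ],
       [ 0.        ,  0.        ,  0.        ,  1.        ]])}
```

View pics/top0.png

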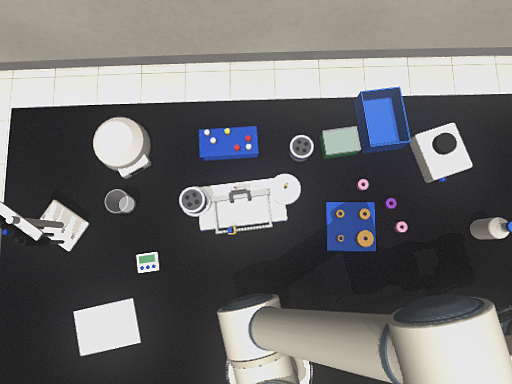

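View pics/side0.png

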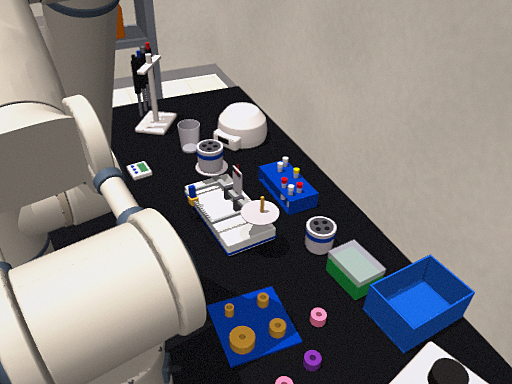

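View pics/wrist0.png

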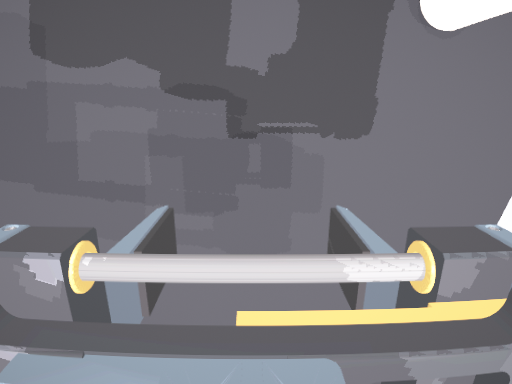

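```bash
cat > h.py <<'E'
from workcell import manip
import numpy as np, cv2
def cal(n):
    c=manip.calibration(n); return c["intrinsics"],c["k1"],np.array(c["camera_from_world"])
def rays(n,uv):
    K,k,T=cal(n); uv=np.asarray(uv,float).reshape(-1,1,2)
    D=np.array([k,0,0,0,0.])
    p=cv2.undistortPoints(uv,K,D)[:,0]
    R=T[:3,:3];o=-R.T@T[:3,3]
    d=np.c_[p,np.ones(len(p))]@R
    return o,d
def onz(n,uv,z):
    o,d=rays(n,uv); return o+d*((z-o[2])/d[:,2])[:,None]
def deproj(n,depth,mask):
    v,u=np.nonzero(mask&(depth>0)); o,d=rays(n,np.c_[u,v]); return o+d*depth[v,u][:,None],np.c_[u,v]
def proj(n,P):
    K,k,T=cal(n);P=np.atleast_2d(P).astype(float)
    return cv2.projectPoints(P,cv2.Rodrigues(T[:3,:3])[0],T[:3,3],K,np.array([k,0,0,0,0.]))[0][:,0]
def crop(im,u0,v0,u1,v1,s,fn):
    cv2.imwrite(fn,cv2.resize(im[v0:v1,u0:u1,::-1],None,fx=s,fy=s,interpolation=cv2.INTER_CUBIC))
E
python3 - <<'E'
from h import *
for c in("top","side"):
    im,d=manip.get_image(c)
    np.savez(f"{c}0.npz",im=im,d=d)
    for n in ["w500_mid","w200_mid","w100_mid","w50_mid","weight_pan","bucket_mid","rider_grip","balance","tray"]:
        for r in manip.search_frame(c,n)[:3]: print(c,n,round(r["p"],2),np.round(r["xyz"],3),np.round(proj(c,r["xyz"])[0]))
    if c=="top": crop(im,170,160,310,250,5,"pics/bal0.png"); crop(im,320,165,420,260,6,"pics/tray0.png")
    else: crop(im,170,130,310,260,5,"pics/bals0.png")
print(manip.state()["clock"])
E
```

```text
top w500_mid 0.59 [ 0.428 -0.337  0.038] [365. 238.]
top w500_mid 0.17 [ 0.473 -0.286  0.007] [347. 225.]
top w200_mid 0.59 [ 0.544 -0.431  0.025] [389. 203.]
top w200_mid 0.53 [ 0.466 -0.467  0.025] [401. 226.]
top w200_mid 0.44 [ 0.618 -0.345  0.027] [363. 183.]
top w100_mid 0.5 [ 0.517 -0.255  0.029] [339. 213.]
top weight_pan 0.66 [ 0.593 -0.063  0.123] [284. 188.]
top weight_pan 0.6 [0.768 0.124 0.054] [227. 143.]
top bucket_mid 0.86 [0.554 0.224 0.164] [193. 201.]
top rider_grip 0.63 [0.551 0.208 0.084] [202. 204.]
top balance 0.95 [0.558 0.059 0.048] [247. 202.]
top balance 0.68 [0.365 0.404 0.019] [148. 262.]
top tray 0.87 [ 0.477 -0.287  0.006] [347. 224.]
side w500_mid 0.66 [ 0.425 -0.347  0.04 ] [242. 339.]
side w500_mid 0.31 [0.56  0.018 0.048] [236. 217.]
side w200_mid 0.85 [ 0.507 -0.349  0.034] [277. 329.]
side w200_mid 0.79 [ 0.548 -0.438  0.022] [312. 358.]
side w200_mid 0.57 [ 0.47 -0.46  0.03] [284. 378.]
side w100_mid 0.72 [ 0.514 -0.265  0.031] [263. 301.]
side w100_mid 0.53 [0.556 0.204 0.153] [211. 153.]
side w50_mid 0.53 [ 0.43  -0.258  0.032] [229. 309.]
side weight_pan 0.58 [ 0.593 -0.073  0.125] [261. 213.]
side bucket_mid 0.66 [0.554 0.202 0.151] [211. 154.]
side bucket_mid 0.53 [ 0.508 -0.35   0.031] [277. 330.]
side rider_grip 0.52 [0.458 0.101 0.089] [191. 197.]
side balance 0.89 [0.562 0.015 0.047] [237. 218.]
side tray 0.6 [ 0.471 -0.294  0.013] [251. 320.]
1.15
```

View pics/bal0.png

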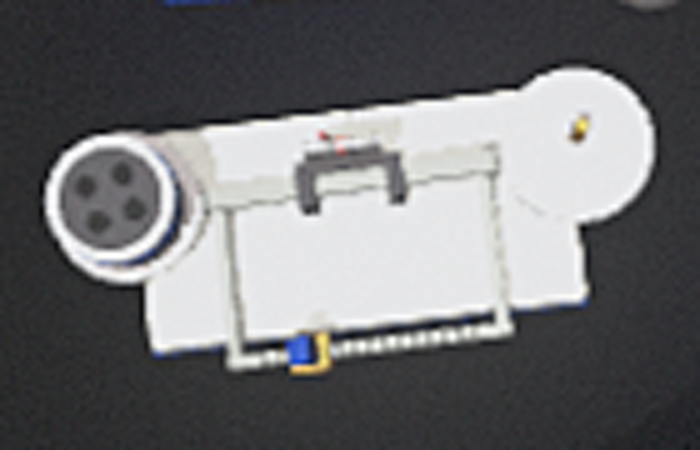

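View pics/bals0.png

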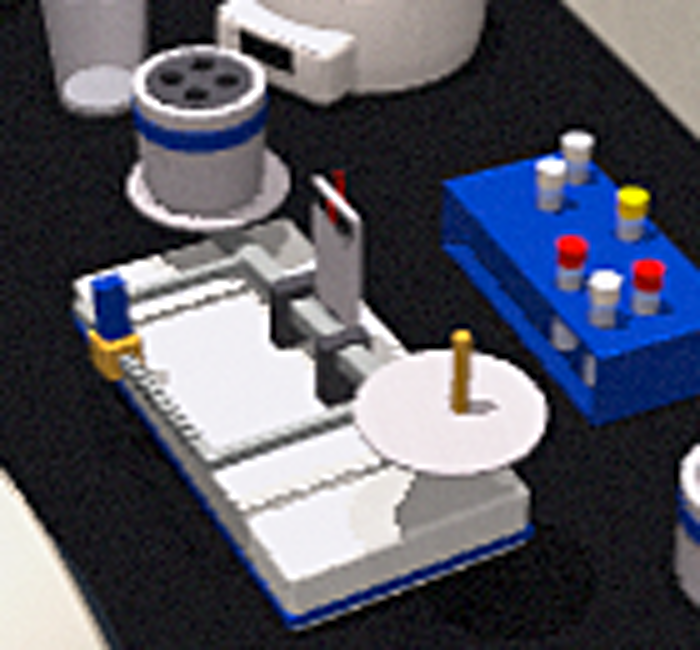

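View pics/tray0.png

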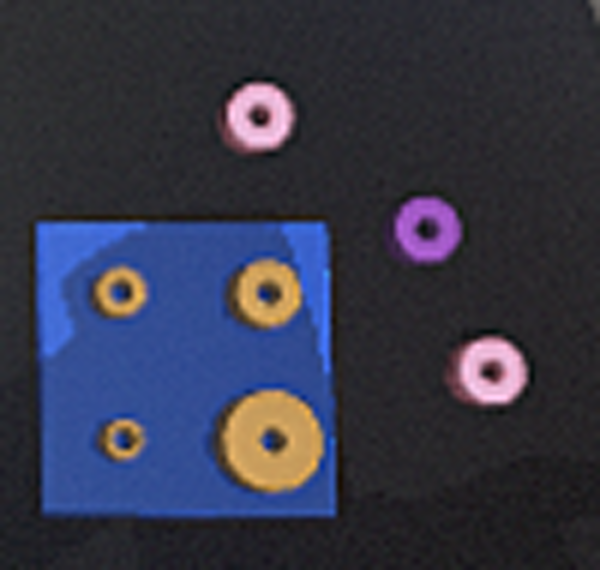

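```bash
python3 - <<'E'
from h import *
for c in("top","side"):
    z=np.load(f"{c}0.npz");im,d=z["im"],z["d"]
    hsv=cv2.cvtColor(im,cv2.COLOR_RGB2HSV)
    br=(cv2.inRange(hsv,(10,90,80),(28,255,255))>0)
    n,l,st,ce=cv2.connectedComponentsWithStats(br.astype(np.uint8),connectivity=8)
    for i in range(1,n):
        if st[i,4]<4: continue
        P,uv=deproj(c,d,l==i)
        if len(P)==0: continue
        x=np.median(P,0)
        if not(0.3<x[0]<0.75 and abs(x[1])<0.5): continue
        zt=np.percentile(P[:,2],90); top=P[P[:,2]>zt-0.006]
        u,v,w,h=st[i,:4]
        cc=((u+u+w-1)/2,(v+v+h-1)/2)
        print(c,"px",cc,st[i,2:5],"zt",zt.round(4),"topmean",top.mean(0).round(4),"bbox",((top.min(0)+top.max(0))/2).round(4),(top.max(0)-top.min(0)).round(3))
    bl=(cv2.inRange(hsv,(105,120,50),(130,255,255))>0)
    n,l,st,ce=cv2.connectedComponentsWithStats(bl.astype(np.uint8))
    for i in range(1,n):
        if st[i,4]<15: continue
        P,uv=deproj(c,d,l==i)
        print(c,"blue",st[i],np.median(P,0).round(3),P.min(0).round(3),P.max(0).round(3))
    # pan disc
    x0=np.array([0.593,-0.068,0.123])
    P,uv=deproj(c,d,np.ones(d.shape,bool))
    m=(np.linalg.norm(P[:,:2]-x0[:2],axis=1)<0.07)&(abs(P[:,2]-0.123)<0.012)
    print("pan z",np.median(P[m,2]),m.sum())
    M=np.zeros(d.shape,np.uint8);M[uv[m][:,1],uv[m][:,0]]=1
    ct=max(cv2.findContours(M,0,cv2.CHAIN_APPROX_NONE)[0],key=cv2.contourArea)
    Q=onz(c,cv2.convexHull(ct)[:,0],np.median(P[m,2]))
    cen,r=cv2.minEnclosingCircle(Q[:,:2].astype(np.float32));print("pan c",cen,r)
    A=np.c_[2*Q[:,:2],np.ones(len(Q))];s=np.linalg.lstsq(A,(Q[:,:2]**2).sum(1),rcond=None)[0];print("lsq",s[:2],np.sqrt(s[2]+s[0]**2+s[1]**2))
    m=(np.linalg.norm(P[:,:2]-np.array(cen),axis=1)<0.03)&(P[:,2]>0.145)
    print("spindle pts",m.sum(),P[m].mean(0),P[m].min(0),P[m].max(0), uv[m].min(0),uv[m].max(0))
E
```

```text
top px (np.float64(285.5), np.float64(185.5)) [2 4 6] zt 0.1711 topmean [ 0.5946 -0.0661  0.17  ] bbox [ 0.5946 -0.0653  0.17  ] [0.006 0.003 0.004]
top px (np.float64(364.0), np.float64(214.0)) [11 11 90] zt 0.0387 topmean [ 0.511  -0.3402  0.0363] bbox [ 0.5109 -0.3401  0.0366] [0.031 0.035 0.007]
top px (np.float64(339.5), np.float64(213.5)) [ 8  8 40] zt 0.0388 topmean [ 0.5143 -0.2562  0.0361] bbox [ 0.5145 -0.2559  0.0381] [0.021 0.025 0.01 ]
top px (np.float64(232.0), np.float64(230.5)) [ 9  8 29] zt 0.0839 topmean [0.4618 0.1055 0.0822] bbox [0.4638 0.1093 0.0827] [0.02  0.02  0.006]
top px (np.float64(365.0), np.float64(238.0)) [ 17  17 213] zt 0.0387 topmean [ 0.4276 -0.3365  0.0363] bbox [ 0.4277 -0.3373  0.0386] [0.054 0.056 0.012]
top px (np.float64(340.0), np.float64(237.5)) [ 7  6 23] zt 0.0369 topmean [ 0.4308 -0.2529  0.0351] bbox [ 0.4314 -0.2531  0.0352] [0.017 0.02  0.006]
top blue [ 357   87   54   67 2132] [ 0.822 -0.433  0.007] [ 0.732 -0.537 -0.008] [ 0.945 -0.342  0.096]
top blue [ 198  126   61   35 1678] [0.766 0.122 0.051] [ 0.72   0.017 -0.008] [0.843 0.2
[... 2100 characters left out ...]
blue [193 206  84  50 180] [ 0.509 -0.065  0.013] [ 0.475 -0.078 -0.002] [0.648 0.157 0.019]
side blue [305 227  31  16 120] [ 0.722 -0.161  0.058] [ 0.704 -0.172 -0.002] [ 0.813 -0.047  0.066]
side blue [ 362  255  113   99 6518] [ 0.847 -0.415  0.038] [ 0.73  -0.501 -0.518] [1.512 0.017 0.094]
side blue [ 207  286   96   82 3589] [ 0.473 -0.297  0.011] [ 0.384 -0.386 -0.003] [ 0.565 -0.201  0.033]
pan z 0.12400697789858217 753
pan c (0.5923457145690918, -0.06818553805351257) 0.05152100324630737
lsq [ 0.59178723 -0.06794294] 0.05038270572840401
spindle pts 36 [ 0.59668619 -0.07022617  0.16164985] [ 0.59226898 -0.07383394  0.14791759] [ 0.60357732 -0.06411454  0.17297339] [261 196] [264 205]
```

```bash
python3 -m creep '{"slide":[[0.04,0.032,0],[0.04,0.032,0],[0.04,0.032,0],[0.04,0.032,0],[0.04,0.032,0],[0.04,0.032,0],[0.04,0.031,0],[0.039,0.03,0],[0,0,-0.04],[0,0,-0.02]],"twist":[-0.02,-0.02,-0.02,-0.02,-0.02,-0.02,-0.02,-0.02,-0.02,0]}' 70 15
python3 - <<'E'
from h import *
s=manip.state();print(s["clock"],s["position"],s["orientation"].round(3),s["contact_force"])
im,d=manip.get_image("wrist");cv2.imwrite("pics/w1.png",im[:,:,::-1]);np.savez("w1.npz",im=im,d=d)
E
```

```text
clock: 2.4
position: [0.5113, -0.3406, 0.1494]
orientation: [[0.991, 0.133, -0.001], [0.133, -0.991, 0.001], [-0.001, -0.001, -1.0]]
contact_force: [-0.1, 0.4, 0.0]
grip_width: 0.0638
2.4 [ 0.51130508 -0.34058399  0.14941951] [[ 0.991  0.133 -0.001]
 [ 0.133 -0.991  0.001]
 [-0.001 -0.001 -1.   ]] [-0.08648664  0.407145    0.03866181]
```

View pics/w1.png

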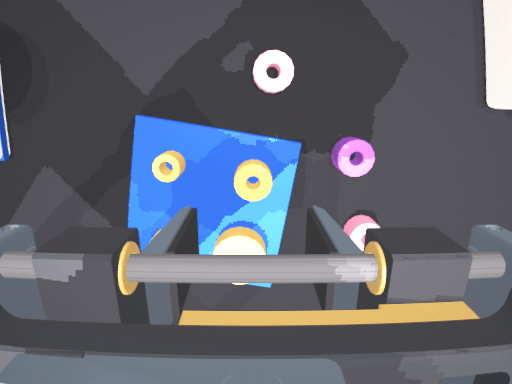

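```bash
python3 - <<'E'
from h import *
z=np.load("w1.npz");im,d=z["im"],z["d"]
hsv=cv2.cvtColor(im,cv2.COLOR_RGB2HSV)
for nm,(u0,v0,u1,v1) in {"200":(225,150,285,206),"100":(145,145,190,186)}.items():
    P,uv=deproj("wrist",d,np.ones(d.shape,bool))
    m=(uv[:,0]>u0)&(uv[:,0]<u1)&(uv[:,1]>v0)&(uv[:,1]<v1)&(P[:,2]>0.031)
    T=P[m];print(nm,m.sum(),T[:,2].max().round(4),np.median(T[:,2]).round(4),((T.max(0)+T.min(0))/2).round(4),(T.max(0)-T.min(0)).round(4))
    M=np.zeros(d.shape,np.uint8);M[uv[m][:,1],uv[m][:,0]]=255
    cs,_=cv2.findContours(M,cv2.RETR_CCOMP,cv2.CHAIN_APPROX_NONE)
    for c in cs:
        if len(c)>8:
            e=cv2.fitEllipse(c);print("  ell",np.round(e[0],1),np.round(e[1],1),onz("wrist",[e[0]],0.036).round(4))
crop(im,120,120,320,270,4,"pics/w1c.png")
E
```

```text
200 1052 0.0382 0.0356 [ 0.5107 -0.3391  0.0346] [0.0379 0.037  0.0071]
  ell [252.5 181.9] [37.7 38.2] [[ 0.5119 -0.3388  0.036 ]]
  ell [252.4 182.1] [13.4 14.2] [[ 0.5116 -0.3386  0.036 ]]
100 528 0.038 0.0356 [ 0.5143 -0.2552  0.0345] [0.0272 0.027  0.0069]
  ell [165.9 167.5] [27.6 28.5] [[ 0.5149 -0.2558  0.036 ]]
  ell [166.5 167.6] [13.1 14.1] [[ 0.5149 -0.2562  0.036 ]]
```

View pics/w1c.png

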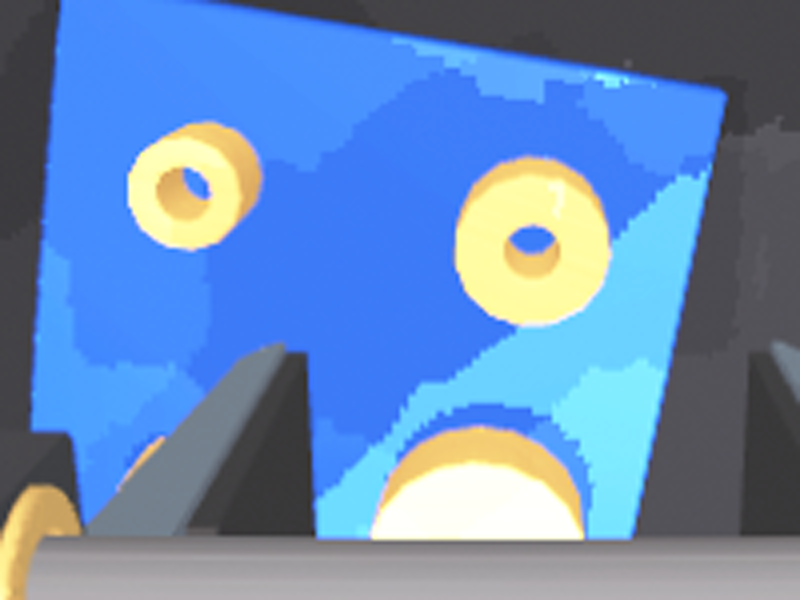

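```bash
python3 -m creep '{"slide":[[0,0,-0.04],[0,0,-0.04],[0,0,-0.025],[0,0,-0.005],[0,0,0]],"twist":[0,0,0,0,0]}' 62
python3 -m creep '{"slide":[[0,0,0],[0,0,0],[0,0,0],[0,0,0]],"twist":[0,0,0,0]}' 20 20
```

```text
clock: 3.08
position: [0.5117, -0.3421, 0.0419]
orientation: [[0.991, 0.132, 0.001], [0.132, -0.991, -0.001], [0.001, 0.001, -1.0]]
contact_force: [0.3, -0.3, -0.0]
grip_width: 0.0565
clock: 3.58
position: [0.5114, -0.3417, 0.0413]
orientation: [[0.991, 0.132, 0.0], [0.132, -0.991, -0.0], [0.0, 0.0, -1.0]]
contact_force: [0.8, -0.6, 0.1]
grip_width: 0.0201
```

```bash
python3 - <<'E'
from h import *
s=manip.state();print(s["clock"],s["position"],s["grip_width"],s["contact_force"])
im,d=manip.get_image("wrist");cv2.imwrite("pics/w2.png",im[:,:,::-1])
im,d=manip.get_image("side");crop(im,170,240,350,384,4,"pics/s2.png")
E
```

```text
3.575 [ 0.51141283 -0.3417305   0.04132298] 0.0200668675553543 [ 0.75081232 -0.64478457  0.07194324]
```

View pics/w2.png

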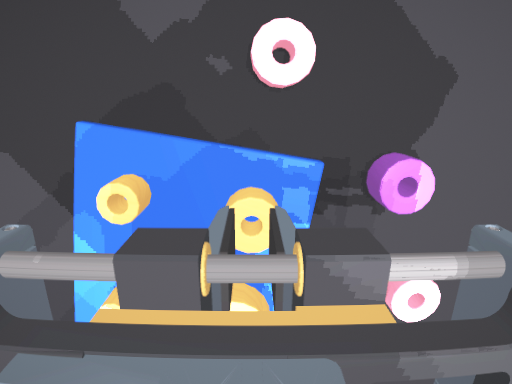

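View pics/s2.png

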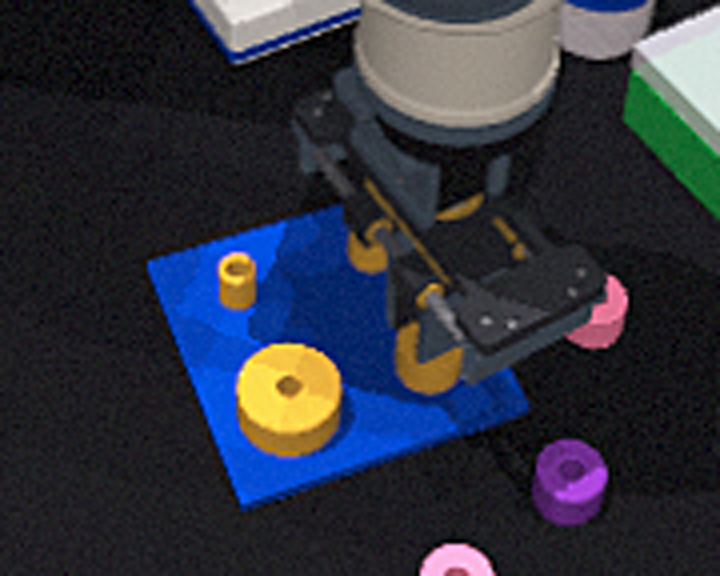

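```bash
python3 - <<'E'
from h import *
print(manip.tip_extent)
for c in("wrist","side","top"):
    im,d=manip.get_image(c);np.savez(f"{c}2.npz",im=im,d=d)
    P,uv=deproj(c,d,np.ones(d.shape,bool))
    hsv=cv2.cvtColor(im,cv2.COLOR_RGB2HSV); br=cv2.inRange(hsv,(10,90,80),(32,255,255))[uv[:,1],uv[:,0]]>0
    m=br&(np.linalg.norm(P[:,:2]-[.512,-.341],axis=1)<.04)&(P[:,2]<0.06)
    if m.sum():
        print(c,m.sum(),P[m].min(0).round(4),P[m].max(0).round(4),uv[m].min(0),uv[m].max(0))
    g=(np.linalg.norm(P[:,:2]-[.512,-.341],axis=1)<.03)&(P[:,2]<0.075)&(P[:,2]>0.02)&~br
    if g.sum(): print(" nonbrass",g.sum(),P[g].min(0).round(4),P[g].max(0).round(4))
    print(cal(c)[2][:3,:3].T@-cal(c)[2][:3,3])
im=np.load("wrist2.npz")["im"];crop(im,180,180,330,320,4,"pics/w2c.png")
im=np.load("side2.npz")["im"];crop(im,240,280,320,360,8,"pics/s2c.png")
E
```

```text
0.022
wrist 2026 [ 0.495  -0.3551  0.0132] [ 0.5312 -0.3219  0.0547] [226 187] [276 251]
 nonbrass 986 [ 0.4941 -0.3572  0.036 ] [ 0.5311 -0.3182  0.075 ]
[ 0.584874   -0.33025924  0.21644122]
side 161 [ 0.494  -0.3615  0.011 ] [ 0.5246 -0.3201  0.0404] [269 321] [284 337]
 nonbrass 106 [ 0.4914 -0.3642  0.0351] [ 0.5175 -0.325   0.0749]
[ 0.21513463 -0.83923823  0.84621889]
[0.41176031 0.01571694 1.2945861 ]
```

View pics/w2c.png

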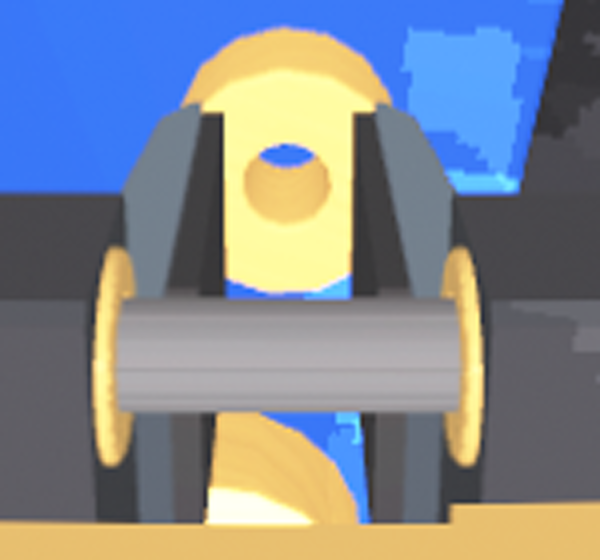

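View pics/s2c.png

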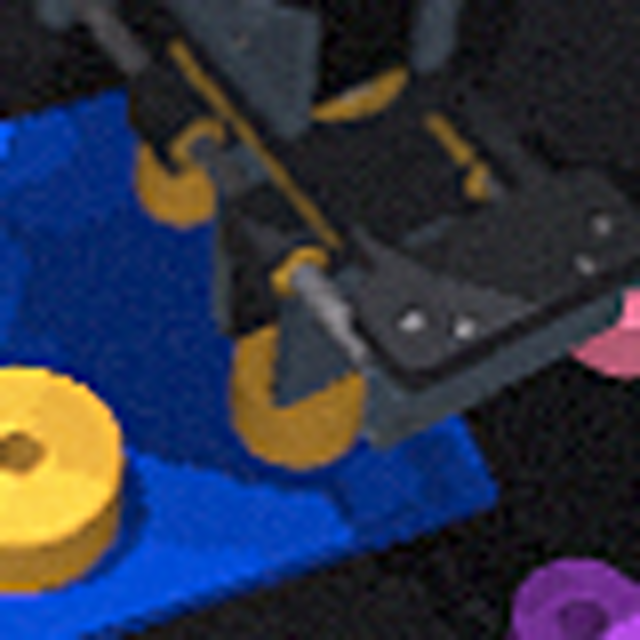

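```bash
python3 - <<'E'
from workcell import manip
z=__import__("numpy").load("w1.npz");import numpy as np
import h
# w1 taken at TCP z .1494 xy .5113,-.3406; camera rigid to tool: shift current pose
s=manip.state();dp=np.array([0.5113,-0.3406,0.1494])-s["position"]
P,uv=h.deproj("wrist",z["d"],np.ones(z["d"].shape,bool));P=P+dp
for (u0,u1) in((150,200),(305,360)):
    m=(uv[:,0]>u0)&(uv[:,0]<u1)&(uv[:,1]>200)&(uv[:,1]<320)&(P[:,2]>0.08)
    Q=P[m];i=np.argsort(Q[:,2])[:200];print(m.sum(),Q[i[0]],Q[i].mean(0),np.percentile(Q[:,2],[0,1,5,20]))
print(s["position"],s["grip_width"])
E
```

```text
4474 [ 0.52213559 -0.30469604  0.15325697] [ 0.51401786 -0.30464539  0.15837744] [0.15325697 0.15576778 0.16386656 0.18926926]
4958 [ 0.53095258 -0.37126426  0.15312167] [ 0.52413362 -0.37098906  0.15871559] [0.15312167 0.15656326 0.16473084 0.19132649]
[ 0.51130203 -0.34165756  0.04107861] 0.018119102281275563
```

```bash
python3 - <<'E'
from h import *
s=manip.state();print(s["position"],s["grip_width"])
im,d=manip.get_image("wrist");np.savez("w3.npz",im=im,d=d)
P,uv=deproj("wrist",d,np.ones(d.shape,bool))
for v in range(196,262,6):
    print(v,[ (u,tuple(im[v,u]),tuple(P[(uv[:,0]==u)&(uv[:,1]==v)][0].round(3)) if ((uv[:,0]==u)&(uv[:,1]==v)).any() else None) for u in (222,230,252,272)])
print(proj("wrist",[s["position"]+[0.016,0.012,-0.022],s["position"]+[0.016,-0.012,-0.022],s["position"]+[0.016,0.012,0]]))
E
```

```text
[ 0.51130203 -0.34165756  0.04107861] 0.018119102281275563
196 [(222, (np.uint8(60), np.uint8(121), np.uint8(248)), (np.float64(0.521), np.float64(-0.318), np.float64(0.011))), (230, (np.uint8(177), np.uint8(164), np.uint8(186)), (np.float64(0.522), np.float64(-0.324), np.float64(0.012))), (252, (np.uint8(248), np.uint8(213), np.uint8(120)), (np.float64(0.531), np.float64(-0.338), np.float64(0.035))), (272, (np.uint8(199), np.uint8(175), np.uint8(169)), (np.float64(0.525), np.float64(-0.352), np.float64(0.011)))]
202 [(222, (np.uint8(59), np.uint8(121), np.uint8(248)), (np.float64(0.517), np.float64(-0.319), np.float64(0.012))), (230, (np.uint8(242), np.uint8(200), np.uint8(112)), (np.float64(0.523), np.float64(-0.325), np.float64(0.029))), (252, (np.uint8(255), np.uint8(252), np.uint8(163)), (np.float64(0.528), np.float64(-0.338), np.float64(0.038))), (272, (np.uint8(242), np.uint8(201), np.uint8(112)), (np.float64(0.527), np.float64(-0.351), np.float64(0.031)))]
208 [(222, (np.uint8(94), np.uint8(126), np.uint8(201)), (np.float64(0.526), np.float64(-0.321), np.float64(0.049))), (23
[... 3360 characters left out ...]
 np.float64(-0.342), np.float64(0.037))), (272, (np.uint8(57), np.uint8(56), np.uint8(57)), (np.float64(0.523), np.float64(-0.348), np.float64(0.089)))]
256 [(222, (np.uint8(130), np.uint8(127), np.uint8(130)), (np.float64(0.543), np.float64(-0.327), np.float64(0.138))), (230, (np.uint8(130), np.uint8(126), np.uint8(129)), (np.float64(0.544), np.float64(-0.33), np.float64(0.139))), (252, (np.uint8(130), np.uint8(126), np.uint8(129)), (np.float64(0.545), np.float64(-0.336), np.float64(0.139))), (272, (np.uint8(130), np.uint8(127), np.uint8(129)), (np.float64(0.545), np.float64(-0.341), np.float64(0.137)))]
[[239.40007603 192.4882442 ]
 [275.31832291 197.07605848]
 [237.97265281 202.79429926]]
```

```bash
python3 -m creep '{"slide":[[0,0,0],[0,0,0],[0,0,0],[0,0,0],[0,0,0]],"twist":[0,0,0,0,0]}' 66
python3 -m creep '{"slide":[[0,0,-0.01],[0,0,-0.01],[0,0,-0.002],[0,0,0]],"twist":[0,0,0,0]}'
python3 - <<'E'
from h import *
im,d=manip.get_image("wrist");crop(im,100,150,400,330,2.6,"pics/w4.png")
im,d=manip.get_image("side");crop(im,240,270,320,350,8,"pics/s4.png")
E
```

```text
clock: 4.5
position: [0.5113, -0.3417, 0.0411]
orientation: [[0.991, 0.132, -0.0], [0.132, -0.991, 0.0], [-0.0, -0.0, -1.0]]
contact_force: [-0.3, 0.2, 0.1]
grip_width: 0.0601
clock: 5.0
position: [0.5112, -0.3416, 0.0188]
orientation: [[0.991, 0.132, -0.0], [0.132, -0.991, 0.0], [-0.0, -0.0, -1.0]]
contact_force: [1.0, -1.0, -0.8]
grip_width: 0.0603
```

View pics/w4.png

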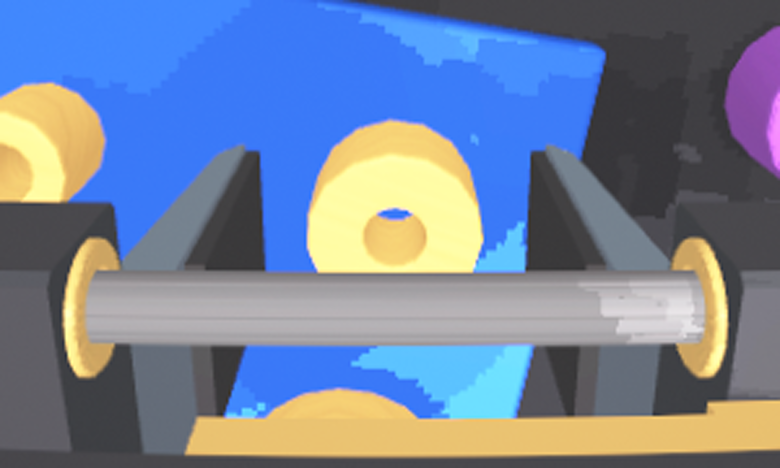

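View pics/s4.png

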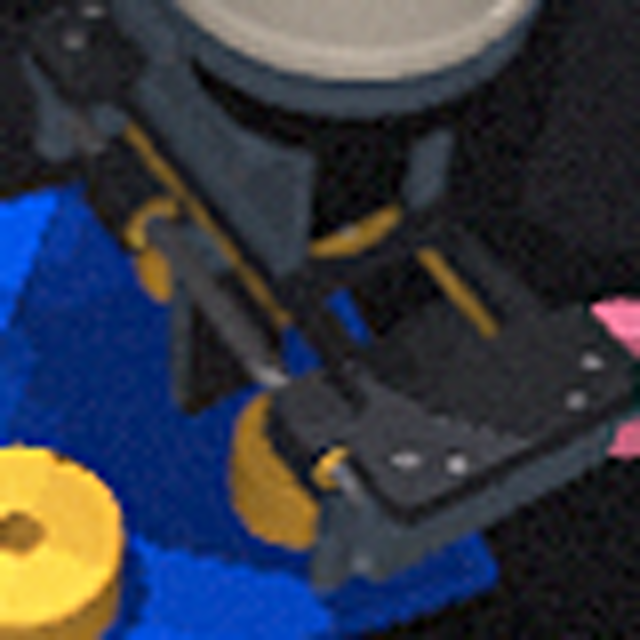

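```bash
python3 -m creep '{"slide":[[0,0,-0.003],[0,0,0],[0,0,0],[0,0,0],[0,0,0]],"twist":[0,0,0,0,0]}' 20 20
```

```text
clock: 5.72
position: [0.5113, -0.3417, 0.0161]
orientation: [[0.991, 0.132, -0.0], [0.132, -0.991, 0.0], [-0.0, -0.0, -1.0]]
contact_force: [-0.2, 0.0, -1.3]
grip_width: 0.0381
```

```bash
python3 -m creep '{"slide":[[0,0,0.03],[0,0,0.05],[0,0,0.055],[0.014,0.0457,0.055],[0.014,0.0457,0],[0.014,0.0457,0],[0.014,0.0457,0],[0.014,0.0457,0],[0.014,0.0457,0],[0,0,0]],"twist":[0,0,0,0,0,0,0,0,0,0]}'
python3 - <<'E'
from h import *
s=manip.state();print(s["position"],s["contact_force"],s["clock"])
for c in("wrist","side","top"):
    im,d=manip.get_image(c);np.savez(f"{c}5.npz",im=im,d=d);cv2.imwrite(f"pics/{c}5.png",im[:,:,::-1])
    if c=="side":crop(im,200,120,320,240,6,"pics/s5.png")
E
```

```text
clock: 6.98
position: [0.5938, -0.0709, 0.1982]
orientation: [[0.991, 0.136, -0.0], [0.136, -0.991, 0.001], [-0.0, -0.001, -1.0]]
contact_force: [0.4, -0.6, -2.3]
grip_width: 0.0381
[ 0.59377187 -0.07092664  0.19818143] [ 0.39602356 -0.62832545 -2.34148693] 6.975
```

View pics/wrist5.png

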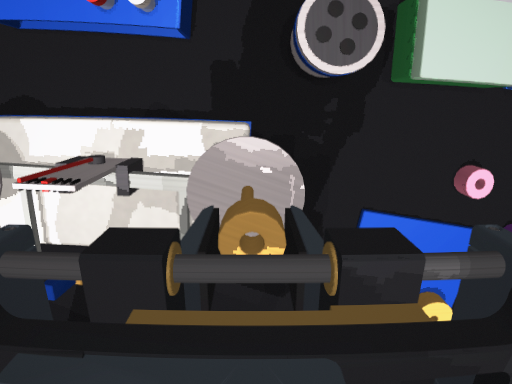

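View pics/s5.png

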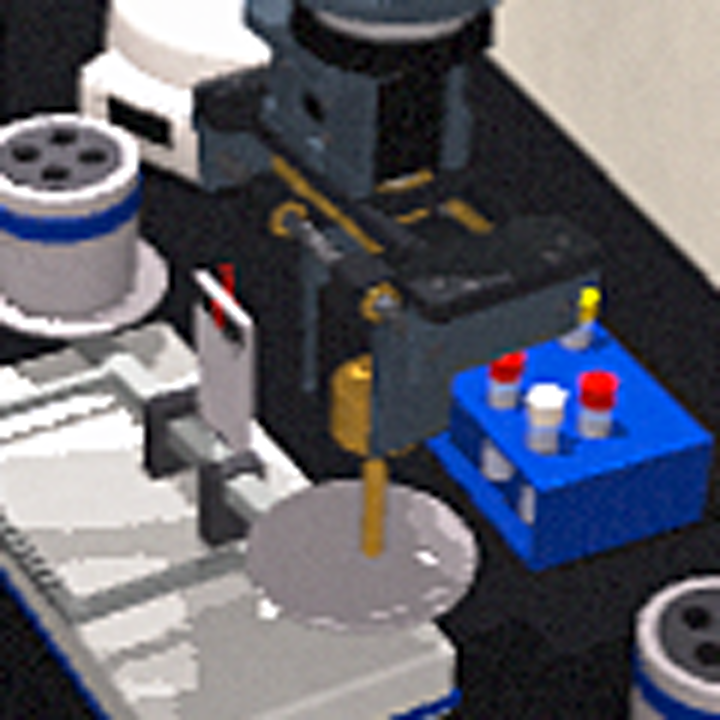

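```bash
python3 - <<'E'
from h import *
s=manip.state();print(s["position"],s["joint_vel"].round(4))
for c in("wrist","side"):
    z=np.load(f"{c}5.npz");im,d=z["im"],z["d"]
    P,uv=deproj(c,d,np.ones(d.shape,bool))
    hsv=cv2.cvtColor(im,cv2.COLOR_RGB2HSV); br=cv2.inRange(hsv,(10,90,40),(32,255,255))[uv[:,1],uv[:,0]]>0
    near=br&(np.linalg.norm(P[:,:2]-[.595,-.068],axis=1)<.035)
    for nm,m in(("spin",near&(P[:,2]<0.170)&(P[:,2]>0.122)),("wt",near&(P[:,2]>0.188)&(P[:,2]<0.224))):
        print(c,nm,m.sum(),P[m].min(0).round(4),P[m].max(0).round(4),np.median(P[m],0).round(4))
        for v in np.unique(uv[m][:,1]):
            q=m&(uv[:,1]==v); print("   ",v,uv[q][:,0].min(),uv[q][:,0].max(),P[q].mean(0).round(4)) if (v%3==0) else 0
E
python3 - <<'E'
from h import *
im=np.load("wrist5.npz")["im"];crop(im,180,130,330,270,5,"pics/w5c.png")
E
```

```text
[ 0.59309819 -0.07434994  0.19820091] [-0.017  -0.0022  0.0016  0.      0.0027  0.0001]
wrist spin 136 [ 0.5848 -0.0935  0.1239] [ 0.6014 -0.0638  0.161 ] [ 0.6005 -0.0679  0.1435]
    186 246 249 [ 0.601  -0.0681  0.1267]
    189 242 252 [ 0.6001 -0.0679  0.1329]
    192 242 252 [ 0.6003 -0.068   0.142 ]
    195 242 252 [ 0.6004 -0.0682  0.1505]
    198 241 254 [ 0.5989 -0.0672  0.1539]
wrist wt 3122 [ 0.5797 -0.0927  0.1948] [ 0.6132 -0.0531  0.2217] [ 0.6021 -0.0713  0.2193]
    198 248 253 [ 0.6124 -0.0694  0.1962]
    201 238 265 [ 0.6119 -0.07    0.2003]
    204 234 270 [ 0.6115 -0.0704  0.2043]
    207 230 274 [ 0.6109 -0.0705  0.2081]
    210 227 276 [ 0.6105 -0.0702  0.2121]
    213 226 278 [ 0.61   -0.0706  0.2154]
    216 224 279 [ 0.6089 -0.0704  0.2172]
    219 223 281 [ 0.6077 -0.0709  0.2182]
    222 222 281 [ 0.6063 -0.0708  0.2191]
    225 220 282 [ 0.6045 -0.0707  0.2191]
    228 219 283 [ 0.603  -0.071   0.2194]
    231 219 284 [ 0.6014 -0.0715  0.2197]
    234 219 285 [ 0.5997 -0.0721  0.2196]
    237 218 285 [ 0.5952 -0.0723  0.2135]
    240 218 286 [ 0.5938 -0.0727  0.2144]
    243 218 286 [ 0.5926 -0.0729  0.2158]
    246 218 285 [ 0.5914 -0.0728  0.2171]
    249 218 284 [ 0.5901 -0.0727  0.2181]
    252 220 283 [ 0.5889 -0.0731  0.2192]
side spin 51 [ 0.5925 -0.0741  0.1223] [ 0.6016 -0.0474  0.1698] [ 0.5956 -0.0707  0.1451]
    198 261 264 [ 0.5975 -0.0684  0.1683]
    201 261 263 [ 0.595  -0.0713  0.1614]
    204 261 263 [ 0.5956 -0.0708  0.1511]
    207 260 263 [ 0.5974 -0.065   0.1362]
    210 260 263 [ 0.5959 -0.0688  0.1296]
side wt 98 [ 0.5755 -0.1009  0.1938] [ 0.5974 -0.0515  0.2207] [ 0.5819 -0.0771  0.2153]
    180 257 261 [ 0.5913 -0.0571  0.2185]
    183 255 261 [ 0.5849 -0.0655  0.2168]
    186 256 261 [ 0.5798 -0.0795  0.2187]
    189 256 261 [ 0.5792 -0.0813  0.211 ]
    192 256 260 [ 0.5785 -0.0806  0.2015]
    195 260 266 [ 0.5872 -0.0911  0.1972]
```

View pics/w5c.png

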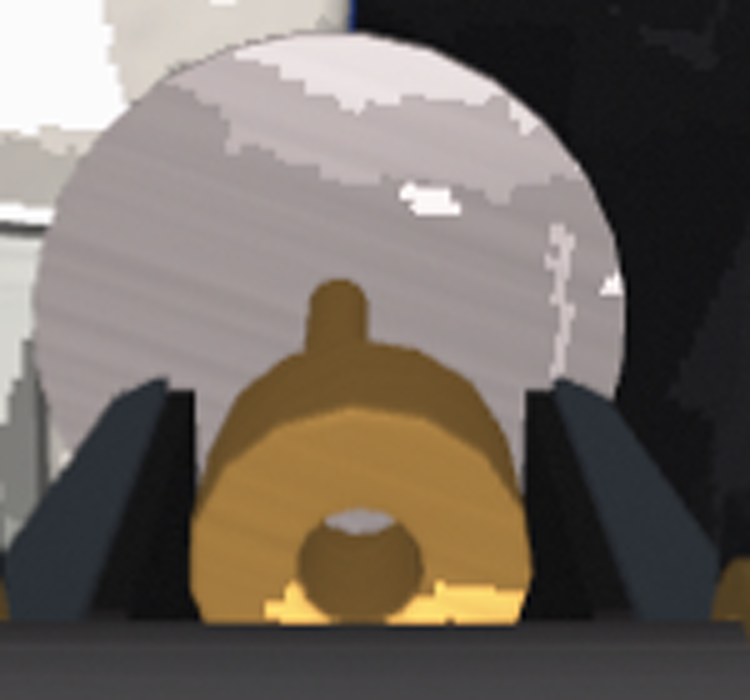

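```bash
python3 -m creep '{"slide":[[0,0,0],[0,0,0],[0,0,0]],"twist":[0,0,0]}'
python3 - <<'E'
from h import *
s=manip.state();print(s["position"],s["joint_vel"].round(4))
im,d=manip.get_image("wrist");np.savez("wrist6.npz",im=im,d=d)
P,uv=deproj("wrist",d,np.ones(d.shape,bool))
hsv=cv2.cvtColor(im,cv2.COLOR_RGB2HSV); br=cv2.inRange(hsv,(10,90,40),(32,255,255))[uv[:,1],uv[:,0]]>0
near=br&(np.linalg.norm(P[:,:2]-[.595,-.068],axis=1)<.035)
m=near&(P[:,2]<0.160)&(P[:,2]>0.128)&(uv[:,1]<197);print("spin",P[m].mean(0))
m=near&(P[:,2]>0.2155);print("top",P[m].min(0),P[m].max(0))
M=np.zeros(d.shape,np.uint8);M[uv[m][:,1],uv[m][:,0]]=255
cs,_=cv2.findContours(M,cv2.RETR_CCOMP,cv2.CHAIN_APPROX_NONE)
for c in cs:
    if len(c)>15:
        e=cv2.fitEllipse(c);print(e,onz("wrist",[e[0]],s["position"][2]+0.020))
# circle fit to front face of weight points
m=near&(P[:,2]>0.197)&(P[:,2]<0.212)
Q=P[m][:,:2];A=np.c_[2*Q,np.ones(len(Q))];x=np.linalg.lstsq(A,(Q**2).sum(1),rcond=None)[0];print("cyl",x[:2],np.sqrt(x[2]+x[:2]@x[:2]),len(Q))
E
```

```text
clock: 7.5
position: [0.5933, -0.0745, 0.1983]
orientation: [[0.991, 0.132, 0.0], [0.132, -0.991, 0.0], [0.0, 0.0, -1.0]]
contact_force: [-0.2, -0.4, -1.6]
grip_width: 0.0379
[ 0.59326717 -0.0744577   0.19831392] [ 0.0061  0.0025 -0.0014 -0.0001 -0.0007 -0.0006]
spin [ 0.60094675 -0.06463674  0.14346269]
top [ 0.58626911 -0.09378667  0.21552919] [ 0.62771543 -0.03716895  0.3152948 ]
((250.95953369140625, 317.05877685546875), (16.55019187927246, 328.87457275390625), 89.72063446044922) [[ 0.54595192 -0.0784832   0.21831392]]
((328.40411376953125, 289.4168701171875), (5.639841079711914, 16.128705978393555), 149.95156860351562) [[ 0.57041789 -0.1203515   0.21831392]]
((171.8900146484375, 280.9349670410156), (12.902043342590332, 30.78348159790039), 176.52674865722656) [[ 0.5641271  -0.030464    0.21831392]]
((251.56324768066406, 234.10919189453125), (48.07173156738281, 72.0412368774414), 90.44992065429688) [[ 0.59913542 -0.07180229  0.21831392]]
((251.49896240234375, 241.39132690429688), (20.860353469848633, 23.82065200805664), 87.45177459716797) [[ 0.59486592 -0.07233235  0.21831392]]
cyl [ 0.60059004 -0.07158656] 0.013440132062440215 667
```

```bash
python3 -m creep '{"slide":[[0.001,0.004,0],[0.001,0.0033,-0.006],[0,0,-0.006],[0,0,0],[0,0,0]],"twist":[0,0,0,0,0]}'
python3 - <<'E'
from h import *
s=manip.state();print(s["position"],s["joint_vel"].round(4),s["contact_force"])
im,d=manip.get_image("wrist");crop(im,180,130,330,270,5,"pics/w7.png")
P,uv=deproj("wrist",d,np.ones(d.shape,bool))
hsv=cv2.cvtColor(im,cv2.COLOR_RGB2HSV); br=cv2.inRange(hsv,(10,90,40),(32,255,255))[uv[:,1],uv[:,0]]>0
near=br&(np.linalg.norm(P[:,:2]-[.595,-.068],axis=1)<.035)
m=near&(P[:,2]<0.160)&(P[:,2]>0.128)&(uv[:,1]<197);print("spin",P[m].mean(0))
zt=s["position"][2]+.020
m=near&(P[:,2]>zt-.003)&(P[:,2]<zt+.01)
M=np.zeros(d.shape,np.uint8);M[uv[m][:,1],uv[m][:,0]]=255
cs,_=cv2.findContours(M,cv2.RETR_CCOMP,cv2.CHAIN_APPROX_NONE)
for c in cs:
    if len(c)>15:
        e=cv2.fitEllipse(c);print(np.round(e[0],1),np.round(e[1],1),onz("wrist",[e[0]],zt))
im,d=manip.get_image("side");crop(im,230,150,300,220,10,"pics/s7.png")
im,d=manip.get_image("top");crop(im,230,140,330,220,7,"pics/t7.png")
E
```

```text
clock: 8.18
position: [0.5953, -0.0667, 0.1862]
orientation: [[0.991, 0.132, -0.0], [0.132, -0.991, 0.0], [-0.0, -0.0, -1.0]]
contact_force: [0.3, 0.1, -2.5]
grip_width: 0.0379
[ 0.59532832 -0.06672397  0.18623879] [ 0.0002 -0.0031 -0.0044  0.0002  0.0002  0.0006] [ 0.28701454  0.08233642 -2.48119973]
spin [ 0.60131933 -0.06446566  0.13198678]
[251.6 233.5] [47.1 72.2] [[ 0.60153978 -0.06419162  0.20623879]]
[251.6 241.2] [20.6 23.9] [[ 0.59702866 -0.06482372  0.20623879]]
```

View pics/w7.png

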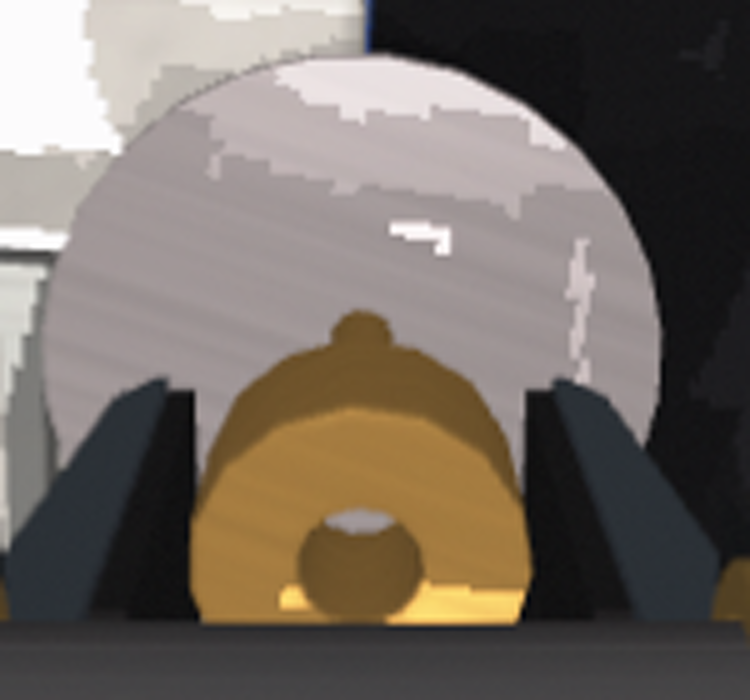

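View pics/s7.png

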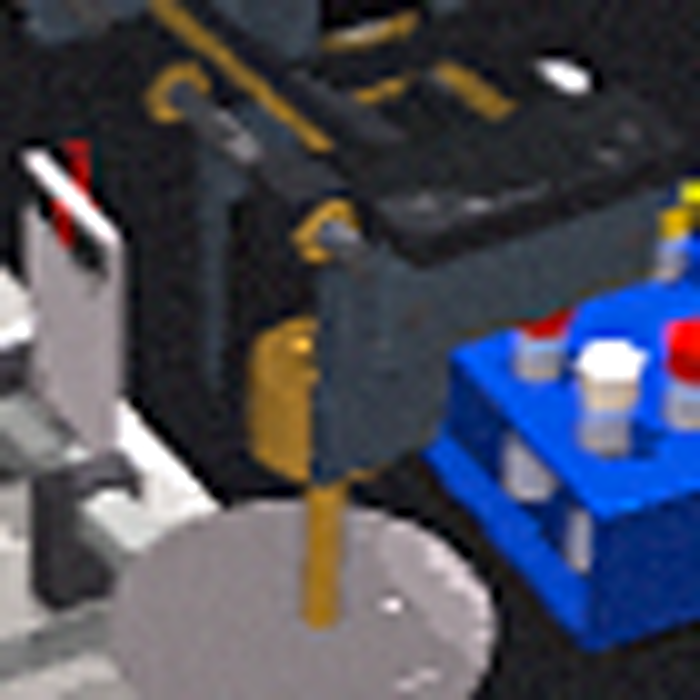

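```bash
python3 -m creep '{"slide":[[-0.001,-0.0005,-0.004],[0,0,-0.004],[0,0,-0.004],[0,0,-0.003],[0,0,0]],"twist":[0,0,0,0,0]}'
```

```text
clock: 8.95
position: [0.5943, -0.0671, 0.171]
orientation: [[0.991, 0.132, -0.0], [0.132, -0.991, 0.0], [-0.0, -0.0, -1.0]]
contact_force: [0.3, 0.0, -1.7]
grip_width: 0.0382
```

```bash
python3 -m creep '{"slide":[[0,0,-0.008],[0,0,-0.01],[0,0,-0.01],[0,0,-0.006],[0,0,0]],"twist":[0,0,0,0,0]}'
python3 - <<'E'
from h import *
print(manip.state()["contact_force"])
im,d=manip.get_image("wrist");crop(im,180,130,330,270,5,"pics/w8.png")
im,d=manip.get_image("side");crop(im,200,130,310,240,7,"pics/s8.png")
E
```

```text
clock: 9.57
position: [0.5942, -0.0671, 0.1367]
orientation: [[0.991, 0.132, -0.001], [0.132, -0.991, 0.0], [-0.001, -0.0, -1.0]]
contact_force: [1.4, 0.7, -2.6]
grip_width: 0.0382
[ 1.38403763  0.66267046 -2.58000913]
```

View pics/w8.png

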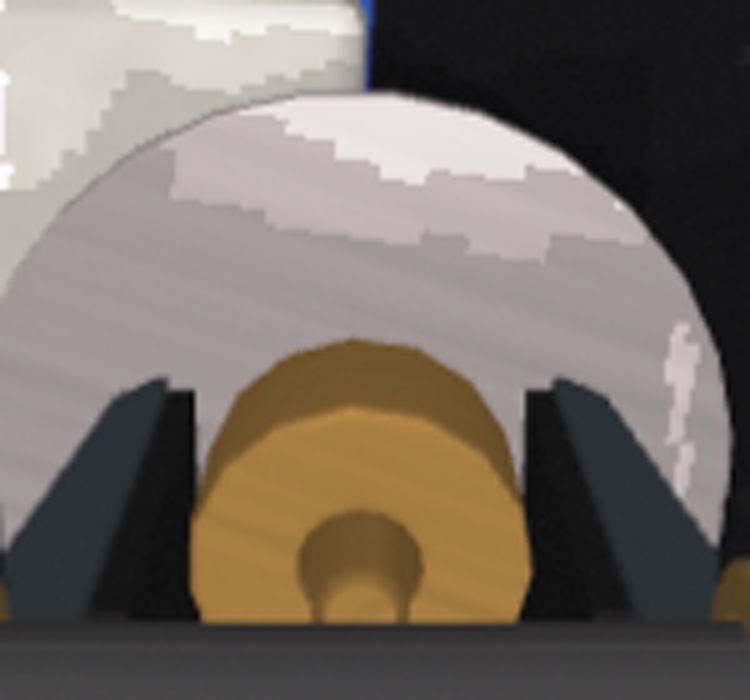

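View pics/s8.png

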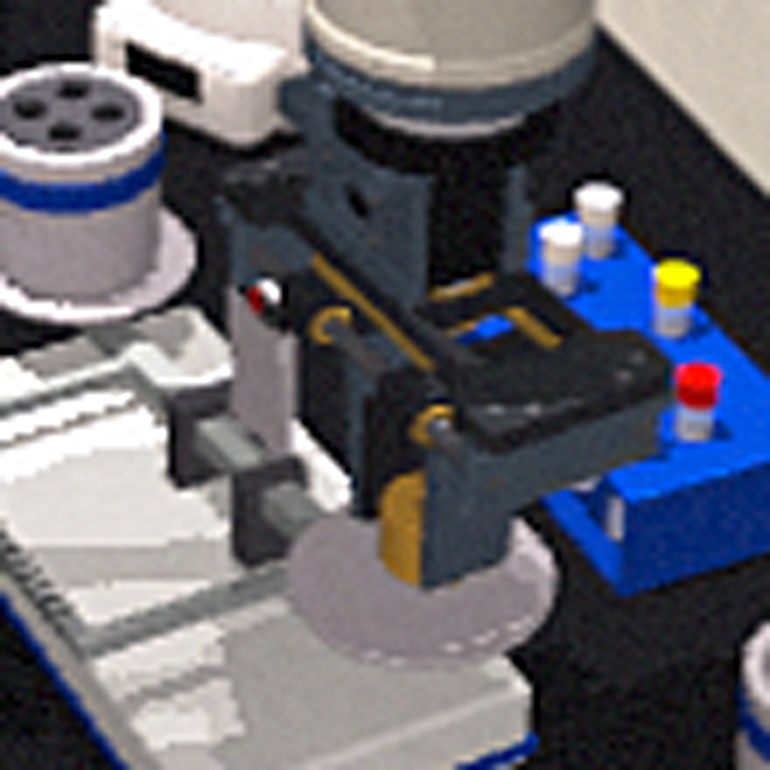

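```bash
python3 -m creep '{"slide":[[0,0,-0.003],[0,0,-0.002],[0,0,-0.001],[0,0,0]],"twist":[0,0,0,0]}'
python3 -m creep '{"slide":[[0,0,-0.001],[0,0,0]],"twist":[0,0]}'
```

```text
clock: 10.18
position: [0.5943, -0.0672, 0.1312]
orientation: [[0.991, 0.132, -0.0], [0.132, -0.991, 0.0], [-0.0, -0.0, -1.0]]
contact_force: [0.8, 0.3, -3.0]
grip_width: 0.0379
clock: 10.42
position: [0.5943, -0.0672, 0.1302]
orientation: [[0.991, 0.132, -0.0], [0.132, -0.991, 0.0], [-0.0, -0.0, -1.0]]
contact_force: [0.3, 0.6, -2.0]
grip_width: 0.0379
```

```bash
python3 -m creep '{"slide":[[0,0,-0.0007],[0,0,0]],"twist":[0,0]}'
python3 -m creep '{"slide":[[0,0,-0.0005],[0,0,0]],"twist":[0,0]}'
```

```text
clock: 10.68
position: [0.5944, -0.0672, 0.1296]
orientation: [[0.991, 0.132, 0.0], [0.132, -0.991, 0.0], [0.0, -0.0, -1.0]]
contact_force: [1.0, 0.1, -1.8]
grip_width: 0.0381
clock: 10.92
position: [0.5943, -0.0672, 0.1291]
orientation: [[0.991, 0.132, -0.0], [0.132, -0.991, 0.0], [-0.0, -0.0, -1.0]]
contact_force: [0.5, 0.8, -2.4]
grip_width: 0.038
```

```bash
python3 -m creep '{"slide":[[0,0,-0.0004],[0,0,0],[0,0,0],[0,0,0]],"twist":[0,0,0,0]}' 55
python3 - <<'E'
from h import *
im,d=manip.get_image("wrist");crop(im,180,130,330,270,5,"pics/w9.png")
im,d=manip.get_image("side");crop(im,200,130,310,240,7,"pics/s9.png")
E
```

```text
clock: 11.42
position: [0.5943, -0.0672, 0.1287]
orientation: [[0.991, 0.132, -0.0], [0.132, -0.991, -0.0], [-0.0, 0.0, -1.0]]
contact_force: [0.1, 0.5, -0.6]
grip_width: 0.0501
```

View pics/w9.png

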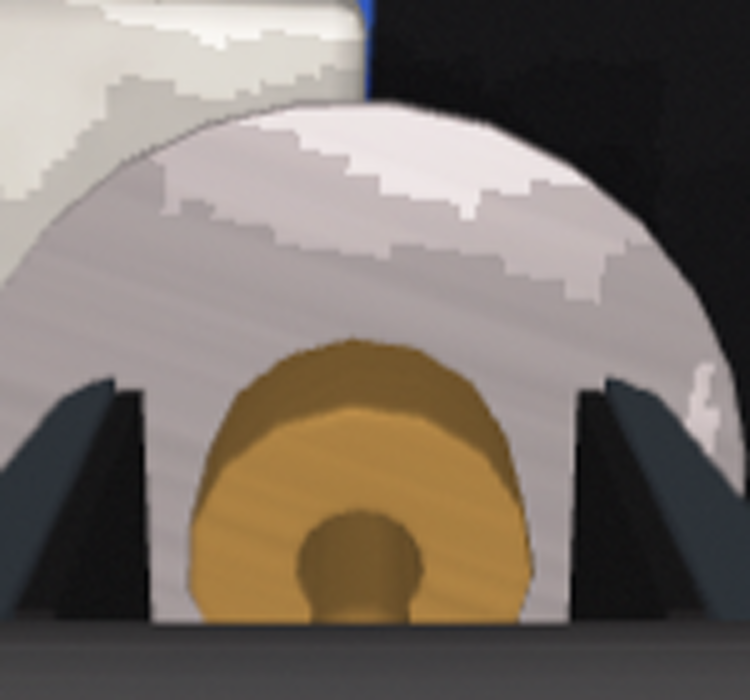

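View pics/s9.png

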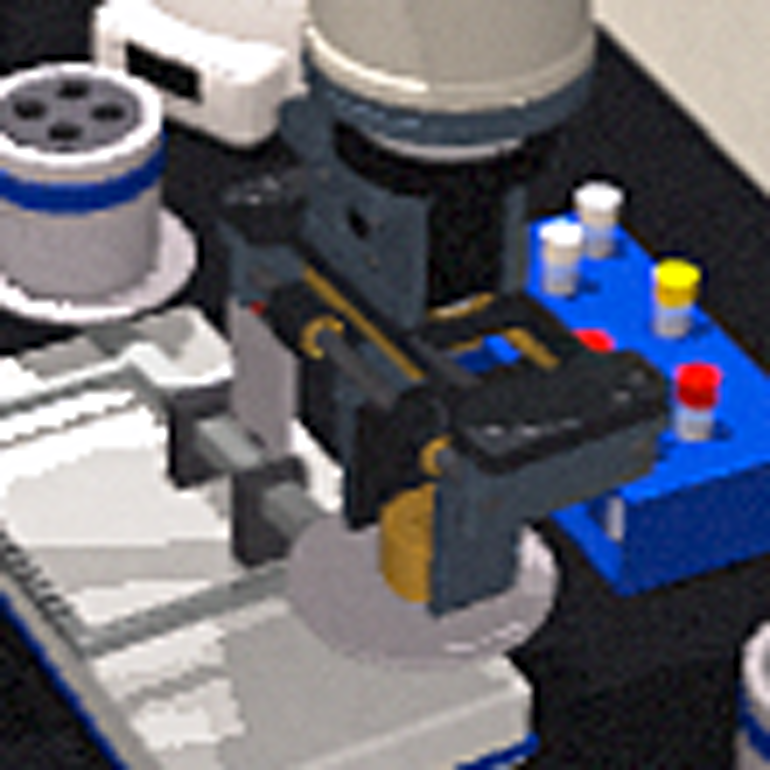

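```bash
python3 -m creep '{"slide":[[0,0,0.03],[0,0,0.045],[-0.0272,-0.0314,0],[-0.0272,-0.0314,0],[-0.0272,-0.0314,0],[-0.0272,-0.0314,0],[-0.0272,-0.0314,-0.03],[-0.0272,-0.0314,-0.06],[0,0,-0.04],[0,0,0]],"twist":[0,0,0,0,0,0,0,0,0,0]}'
python3 - <<'E'
from h import *
im,d=manip.get_image("wrist");cv2.imwrite("pics/w10.png",im[:,:,::-1])
im,d=manip.get_image("side");crop(im,170,130,330,250,5,"pics/s10.png")
s=manip.state();print(s["position"])
E
```

```text
clock: 12.78
position: [0.4335, -0.2503, 0.0806]
orientation: [[0.991, 0.132, -0.004], [0.132, -0.991, 0.003], [-0.003, -0.003, -1.0]]
contact_force: [-0.5, 0.5, 0.9]
grip_width: 0.05
[ 0.43558908 -0.25114038  0.08323414]
```

View pics/w10.png

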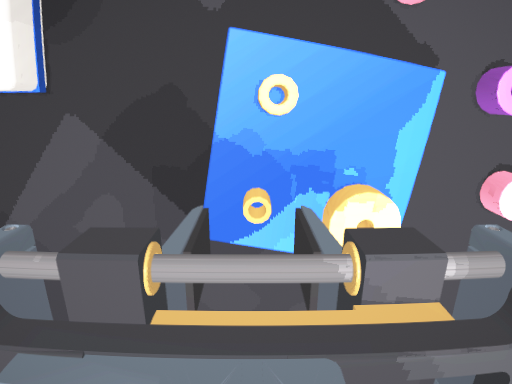

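View pics/s10.png

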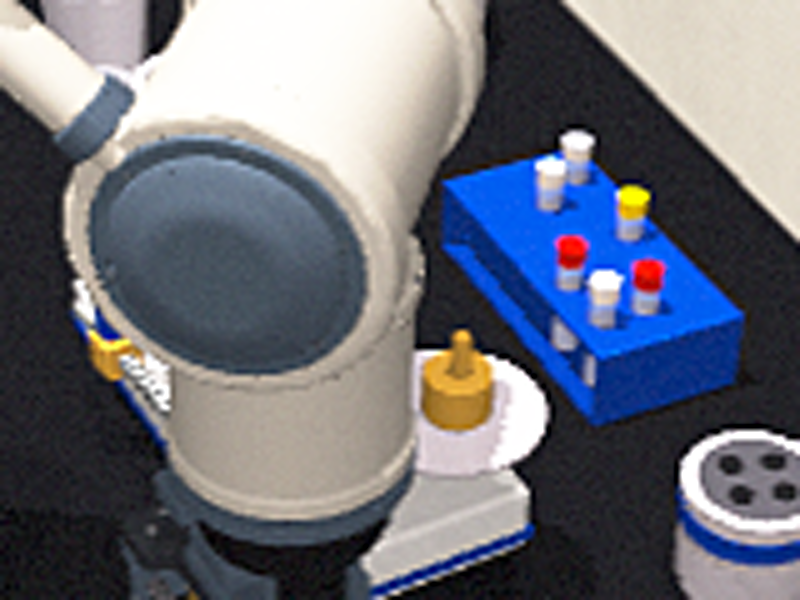

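```bash
python3 -m creep '{"slide":[[-0.002,-0.004,-0.01],[0,0,0],[0,0,0]],"twist":[0,0,0]}' 45
python3 - <<'E'
from h import *
s=manip.state();p=s["position"];print(p,s["grip_width"])
im,d=manip.get_image("wrist");np.savez("wrist11.npz",im=im,d=d)
P,uv=deproj("wrist",d,np.ones(d.shape,bool))
hsv=cv2.cvtColor(im,cv2.COLOR_RGB2HSV); br=cv2.inRange(hsv,(10,60,40),(32,255,255))[uv[:,1],uv[:,0]]>0
m=br&(np.linalg.norm(P[:,:2]-[.431,-.255],axis=1)<.02)&(P[:,2]>0.033)&(P[:,2]<.045)
print(((P[m].max(0)+P[m].min(0))/2).round(4),(P[m].max(0)-P[m].min(0)).round(4))
M=np.zeros(d.shape,np.uint8);M[uv[m][:,1],uv[m][:,0]]=255
cs,_=cv2.findContours(M,cv2.RETR_CCOMP,cv2.CHAIN_APPROX_NONE)
for c in cs:
    if len(c)>12:
        e=cv2.fitEllipse(c);print(np.round(e[0],1),np.round(e[1],1),onz("wrist",[e[0]],.036).round(4))
crop(im,180,170,330,290,5,"pics/w11.png")
E
```

```text
clock: 13.25
position: [0.4333, -0.2551, 0.0727]
orientation: [[0.991, 0.132, 0.001], [0.132, -0.991, -0.0], [0.0, 0.0, -1.0]]
contact_force: [0.7, -0.4, 0.7]
grip_width: 0.0405
[ 0.43327591 -0.25512397  0.07274705] 0.04047183000572316
[ 0.4319 -0.2524  0.0363] [0.0208 0.0208 0.0066]
[250.  211.4] [28.  28.7] [[ 0.4319 -0.2524  0.036 ]]
[250.1 211.4] [16.6 17.8] [[ 0.4319 -0.2525  0.036 ]]
```

View pics/w11.png

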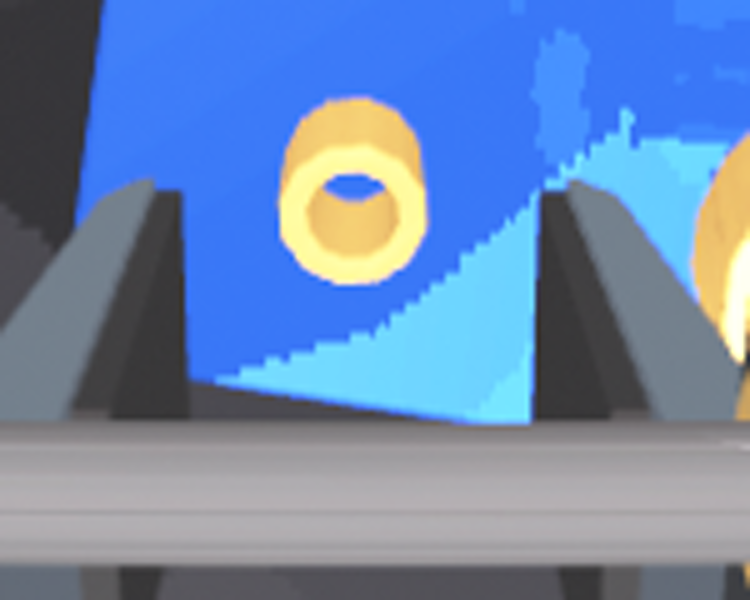

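```bash
python3 -m creep '{"slide":[[-0.0018,-0.0002,-0.02],[0,0,-0.02],[0,0,-0.012],[0,0,-0.0045],[0,0,0]],"twist":[0,0,0,0,0]}'
python3 -m creep '{"slide":[[0,0,0],[0,0,0],[0,0,0],[0,0,0]],"twist":[0,0,0,0]}' 8 15
```

```text
clock: 13.92
position: [0.4313, -0.2553, 0.0159]
orientation: [[0.991, 0.132, -0.0], [0.132, -0.991, 0.0], [-0.0, -0.0, -1.0]]
contact_force: [0.2, -0.4, 0.6]
grip_width: 0.0413
clock: 14.42
position: [0.4315, -0.2554, 0.0161]
orientation: [[0.991, 0.132, 0.001], [0.132, -0.991, -0.0], [0.001, 0.0, -1.0]]
contact_force: [-1.5, 0.9, 6.6]
grip_width: 0.0209
```

```bash
python3 -m creep '{"slide":[[0,0,0],[0,0,0]],"twist":[0,0]}'
python3 - <<'E'
from h import *
im,d=manip.get_image("wrist");crop(im,180,150,330,270,5,"pics/w12.png")
im,d=manip.get_image("side");crop(im,190,260,270,340,8,"pics/s12.png")
E
```

```text
clock: 14.68
position: [0.4315, -0.2554, 0.0161]
orientation: [[0.991, 0.132, 0.001], [0.132, -0.991, -0.0], [0.0, 0.0, -1.0]]
contact_force: [-0.5, 0.6, 5.9]
grip_width: 0.0213
```

View pics/w12.png

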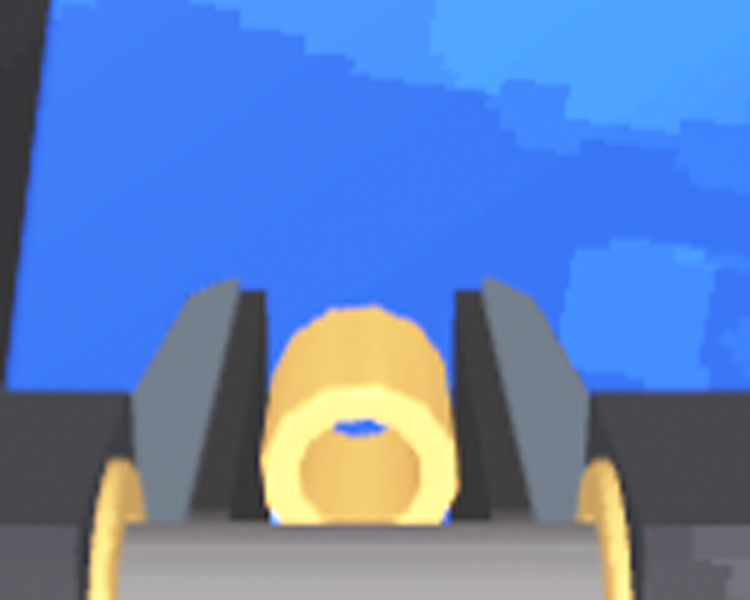

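View pics/s12.png

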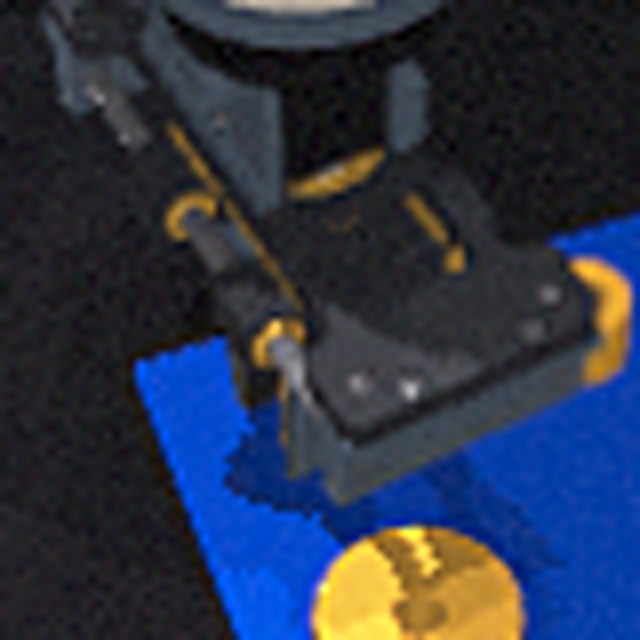

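```bash
python3 -m creep '{"slide":[[0,0,0.004],[0,0,0.01],[0,0,0.02],[0,0,0]],"twist":[0,0,0,0]}'
python3 - <<'E'
from h import *
im,d=manip.get_image("wrist");crop(im,180,150,330,270,5,"pics/w13.png")
im,d=manip.get_image("side");crop(im,190,240,270,320,8,"pics/s13.png")
E
```

```text
clock: 15.28
position: [0.4319, -0.2558, 0.0512]
orientation: [[0.991, 0.132, 0.002], [0.132, -0.991, -0.002], [0.002, 0.002, -1.0]]
contact_force: [0.1, -0.0, -0.4]
grip_width: 0.0214
```

View pics/w13.png

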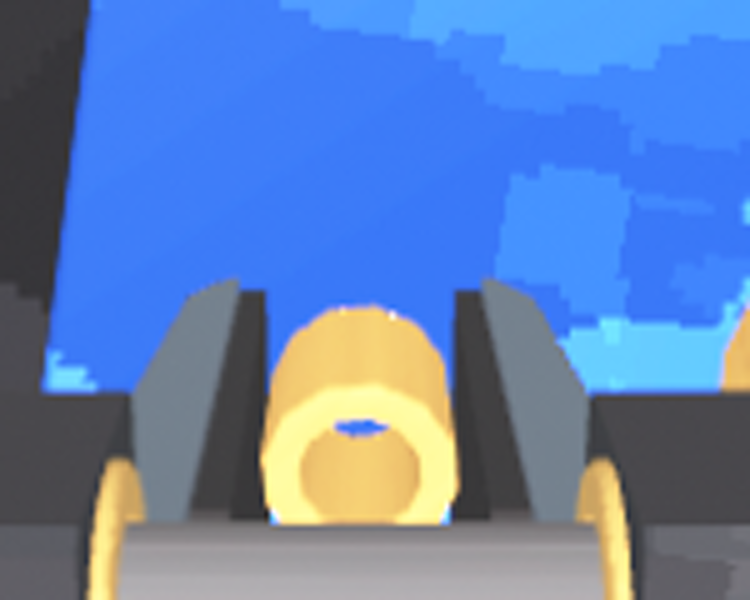

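View pics/s13.png

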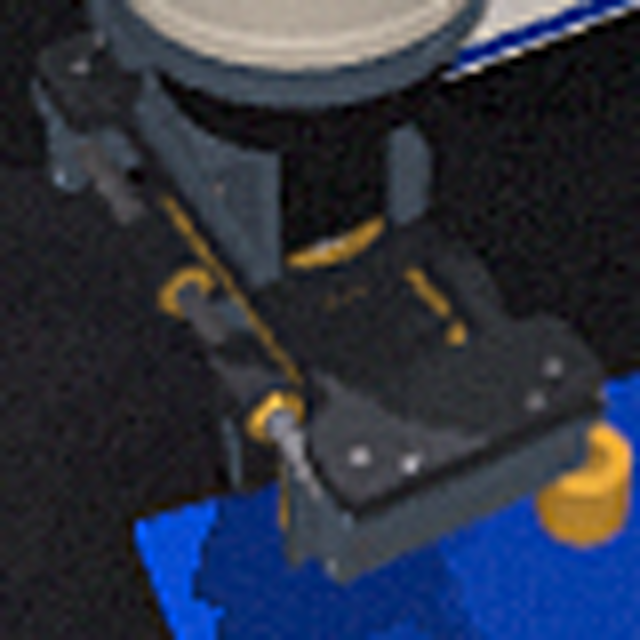

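```bash
python3 -m creep '{"slide":[[0,0,0.045],[0,0,0.055],[0.022,0.026,0.045],[0.028,0.032,0],[0.028,0.032,0],[0.028,0.032,0],[0.027,0.032,0],[0.022,0.025,0],[0.0075,0.0085,0],[0,0,0]],"twist":[0,0,0,0,0,0,0,0,0,0]}'
python3 -m creep '{"slide":[[0,0,0],[0,0,0]],"twist":[0,0]}'
```

```text
clock: 16.62
position: [0.5935, -0.0677, 0.1941]
orientation: [[0.991, 0.133, -0.001], [0.133, -0.991, 0.0], [-0.001, -0.0, -1.0]]
contact_force: [0.4, 0.0, -0.8]
grip_width: 0.0216
clock: 16.88
position: [0.5932, -0.0686, 0.1948]
orientation: [[0.991, 0.131, -0.0], [0.131, -0.991, -0.0], [-0.0, 0.0, -1.0]]
contact_force: [-0.7, 0.2, -0.6]
grip_width: 0.0214
```

```bash
python3 -m creep '{"slide":[[0.0012,0.0014,-0.006],[0,0,-0.006],[0,0,0]],"twist":[0,0,0]}'
python3 - <<'E'
from h import *
s=manip.state();print(s["position"],s["contact_force"])
im,d=manip.get_image("wrist");crop(im,180,130,330,270,5,"pics/w14.png")
im,d=manip.get_image("side");crop(im,230,150,300,220,10,"pics/s14.png")
E
```

```text
clock: 17.25
position: [0.5945, -0.0663, 0.1821]
orientation: [[0.991, 0.132, -0.001], [0.132, -0.991, 0.0], [-0.001, -0.0, -1.0]]
contact_force: [0.9, -1.0, 0.1]
grip_width: 0.0213
[ 0.59452865 -0.06632268  0.18206359] [ 0.88590747 -1.0358624   0.05231215]
```

View pics/w14.png

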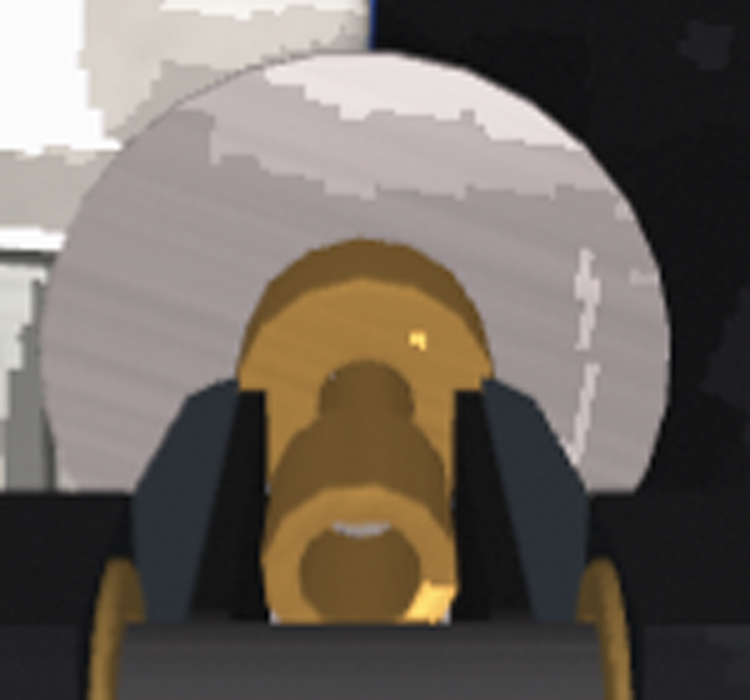

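View pics/s14.png

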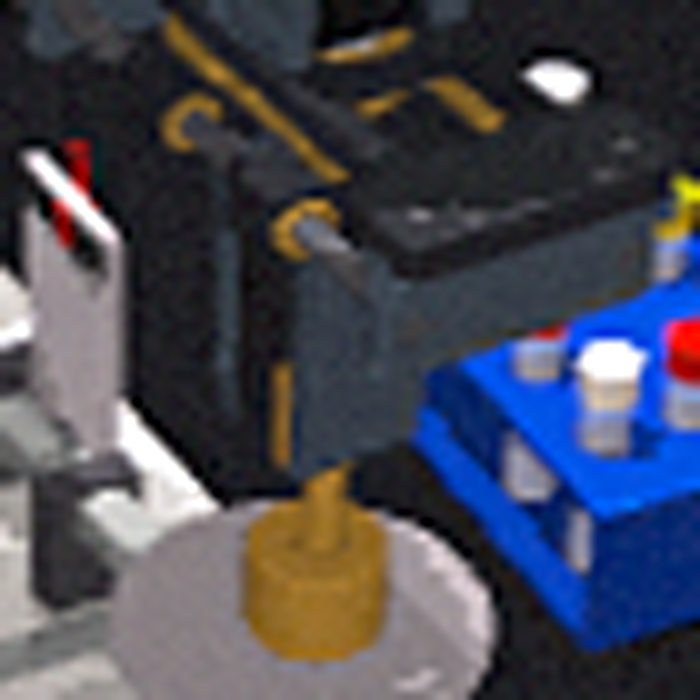

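```bash
python3 -m creep '{"slide":[[0,-0.0006,-0.003],[0,0,-0.003],[0,0,-0.003],[0,0,-0.002],[0,0,0]],"twist":[0,0,0,0,0]}'
python3 -m creep '{"slide":[[0,0,-0.005],[0,0,-0.004],[0,0,-0.003],[0,0,0]],"twist":[0,0,0,0]}'
python3 - <<'E'
from h import *
im,d=manip.get_image("wrist");crop(im,180,130,330,270,5,"pics/w15.png")
E
```

```text
clock: 17.98
position: [0.595, -0.067, 0.1717]
orientation: [[0.991, 0.132, -0.0], [0.132, -0.991, 0.0], [-0.0, -0.0, -1.0]]
contact_force: [0.4, 0.3, -0.3]
grip_width: 0.0215
clock: 18.48
position: [0.595, -0.067, 0.1596]
orientation: [[0.991, 0.132, -0.0], [0.132, -0.991, 0.0], [-0.0, -0.0, -1.0]]
contact_force: [1.5, 0.4, -0.3]
grip_width: 0.0215
```

View pics/w15.png

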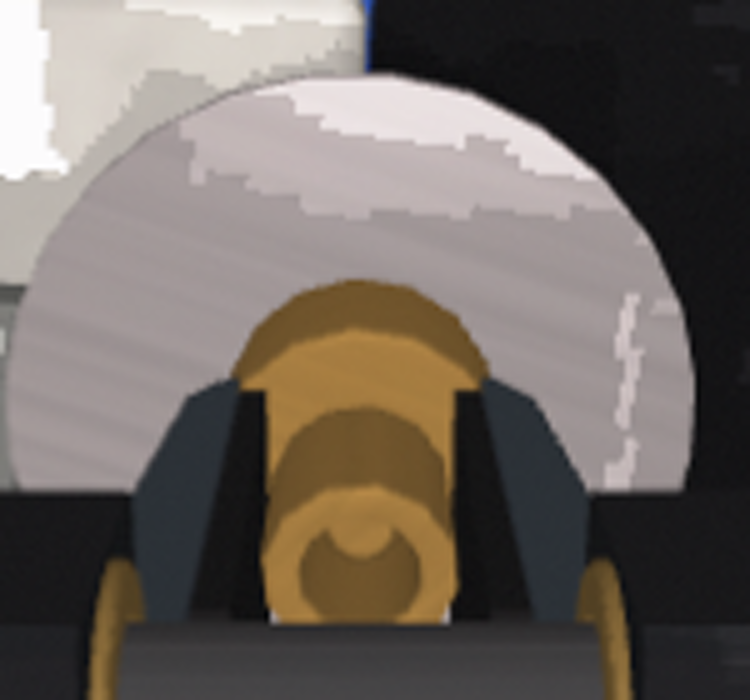

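```bash
python3 -m creep '{"slide":[[0,0,-0.002],[0,0,-0.0015],[0,0,0]],"twist":[0,0,0]}'
python3 -m creep '{"slide":[[0,0,-0.0008],[0,0,0]],"twist":[0,0]}'
```

```text
clock: 18.9
position: [0.5949, -0.067, 0.1562]
orientation: [[0.991, 0.132, -0.0], [0.132, -0.991, 0.0], [-0.0, -0.0, -1.0]]
contact_force: [1.0, -0.0, -0.6]
grip_width: 0.0219
clock: 19.15
position: [0.5949, -0.067, 0.1555]
orientation: [[0.991, 0.132, 0.0], [0.132, -0.991, 0.0], [0.0, -0.0, -1.0]]
contact_force: [2.3, 0.4, 0.6]
grip_width: 0.0215
```

```bash
python3 -m creep '{"slide":[[0,0,-0.0002],[0,0,0],[0,0,0],[0,0,0]],"twist":[0,0,0,0]}' 45
python3 -m creep '{"slide":[[0,0,0.01],[0,0,0.03],[0,0,0.05],[0,0,0.04],[-0.04,0.02,0],[-0.04,0.025,0],[-0.03,0.035,0],[-0.02,0.04,0],[-0.01,0.04,0],[0,0.0,0]],"twist":[0,0,0,0,0,0,0,0,0,0]}'
python3 - <<'E'
from h import *
for c in("wrist","side","top"):
    im,d=manip.get_image(c);np.savez(f"{c}16.npz",im=im,d=d);cv2.imwrite(f"pics/{c}16.png",im[:,:,::-1])
E
```

```text
clock: 19.65
position: [0.5949, -0.067, 0.1553]
orientation: [[0.991, 0.132, -0.0], [0.132, -0.991, 0.0], [-0.0, -0.0, -1.0]]
contact_force: [0.1, -0.3, -0.2]
grip_width: 0.0414
clock: 20.9
position: [0.4542, 0.095, 0.2862]
orientation: [[0.991, 0.135, 0.001], [0.135, -0.991, 0.0], [0.001, -0.0, -1.0]]
contact_force: [0.1, 0.4, 0.1]
grip_width: 0.041
```

View pics/wrist16.png

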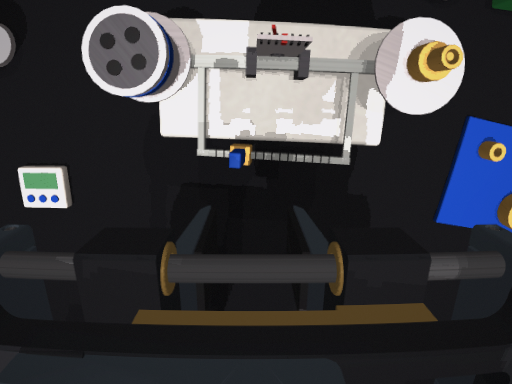

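View pics/side16.png

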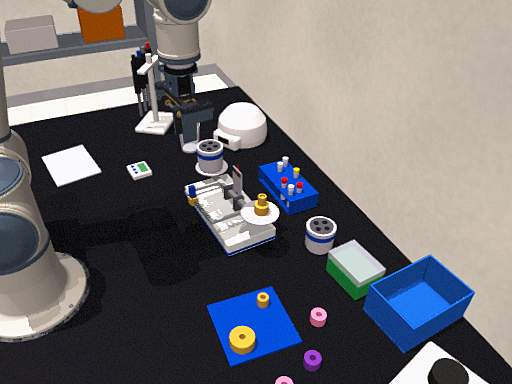

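```bash
cat > tilt.py <<'E'
from h import *
W=np.array([.592,-.066]);B=np.array([.554,.220])
def tilt(save=None,cams=("side","wrist","top")):
    s=manip.state();print("clk",s["clock"],"tcp",s["position"].round(4))
    for c in cams:
        im,d=manip.get_image(c)
        P,uv=deproj(c,d,np.ones(d.shape,bool))
        r=np.linalg.norm(P[:,:2]-W,axis=1)
        m=(r>.026)&(r<.045)&(P[:,2]>.075)&(P[:,2]<.14)
        zw=np.median(P[m,2]) if m.sum()>15 else np.nan
        r=np.linalg.norm(P[:,:2]-B,axis=1)
        m2=(r<.03)&(P[:,2]>.13)&(P[:,2]<.2)
        zb=np.median(P[m2,2]) if m2.sum()>15 else np.nan
        hsv=cv2.cvtColor(im,cv2.COLOR_RGB2HSV)
        bl=cv2.inRange(hsv,(105,110,40),(130,255,255))[uv[:,1],uv[:,0]]>0
        g=bl&(abs(P[:,2]-.105)<.04)&(P[:,0]>.43)&(P[:,0]<.52)&(P[:,1]>-.05)&(P[:,1]<.17)&(P[:,2]>.085)
        print(c,"zw",round(float(zw),4),m.sum(),"tilt",round((0.105-zw)/.15,4),"bucket top",round(float(zb),4),m2.sum(),"grip",g.sum(),P[g].mean(0).round(4) if g.any() else None,P[g].max(0).round(4) if g.any() else None)
        if save: cv2.imwrite(f"pics/{c}{save}.png",im[:,:,::-1])
        if save and c=="side": crop(im,170,130,310,250,5,f"pics/sc{save}.png")
E
python3 -c "
from tilt import *
tilt()"
```

```text
clk 21.05 tcp [0.4552 0.0926 0.2857]
side zw 0.1241 339 tilt -0.1271 bucket top 0.1633 227 grip 75 [0.4628 0.109  0.1047] [0.4726 0.1205 0.1219]
wrist zw 0.1245 3321 tilt -0.1298 bucket top 0.1643 3670 grip 271 [0.4657 0.1158 0.1142] [0.4737 0.1243 0.1206]
top zw 0.123 399 tilt -0.1201 bucket top 0.163 42 grip 0 None None
```

```bash
python3 -m creep '{"slide":[[0.004,0.009,-0.03],[0.0043,0.0099,-0.05],[0,0,-0.045],[0,0,0],[0,0,0]],"twist":[0,0,0,0,0]}' 30
python3 - <<'E'
from h import *
s=manip.state();print(s["position"])
im,d=manip.get_image("wrist");crop(im,150,120,350,290,4,"pics/w17.png");np.savez("w17.npz",im=im,d=d)
P,uv=deproj("wrist",d,np.ones(d.shape,bool));hsv=cv2.cvtColor(im,cv2.COLOR_RGB2HSV)
bl=cv2.inRange(hsv,(105,110,40),(130,255,255))[uv[:,1],uv[:,0]]>0
g=bl&(np.linalg.norm(P[:,:2]-[.464,.112],axis=1)<.03)&(P[:,2]>.08)
print(g.sum(),P[g].min(0),P[g].max(0))
t=g&(P[:,2]>P[g][:,2].max()-.006);print(P[t].mean(0))
E
```

```text
clock: 21.82
position: [0.4642, 0.1117, 0.1617]
orientation: [[0.991, 0.132, 0.001], [0.132, -0.991, 0.0], [0.001, 0.0, -1.0]]
contact_force: [0.2, 0.5, -0.3]
grip_width: 0.0273
[0.46416839 0.11165571 0.16170423]
647 [0.45571164 0.1076114  0.08603591] [0.47438922 0.12516564 0.12129355]
[0.46526913 0.11759322 0.11886084]
```

View pics/w17.png

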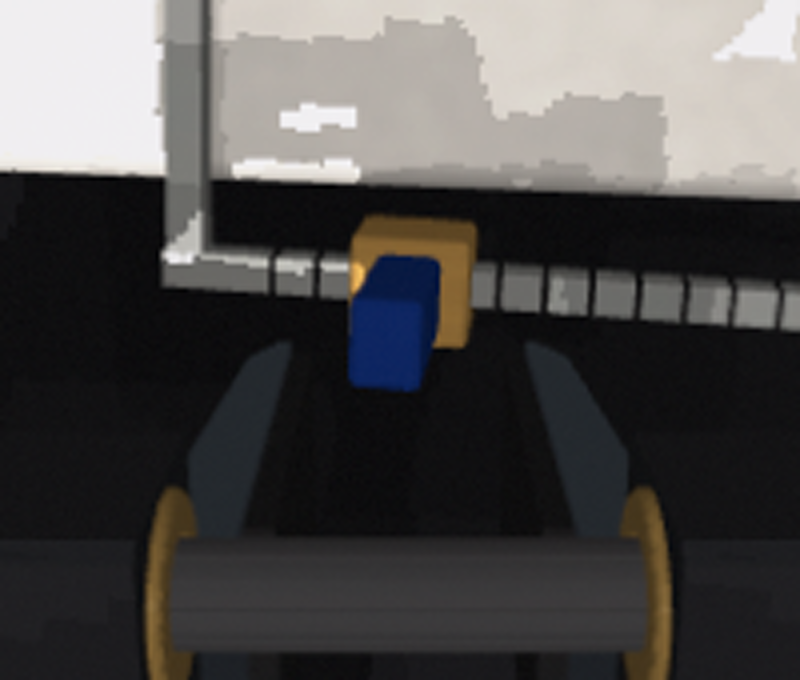

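```bash
python3 -m creep '{"slide":[[0.0005,0.0028,-0.015],[0,0,-0.02],[0,0,-0.013],[0,0,-0.005],[0,0,0]],"twist":[0,0,0,0,0]}'
python3 - <<'E'
from h import *
im,d=manip.get_image("wrist");crop(im,150,120,350,290,4,"pics/w18.png")
im,d=manip.get_image("side");crop(im,160,140,260,240,7,"pics/s18.png")
E
```

```text
clock: 22.5
position: [0.464, 0.1147, 0.1077]
orientation: [[0.991, 0.132, 0.0], [0.132, -0.991, 0.0], [0.0, 0.0, -1.0]]
contact_force: [-0.1, 0.5, 0.2]
grip_width: 0.0273
```

View pics/w18.png

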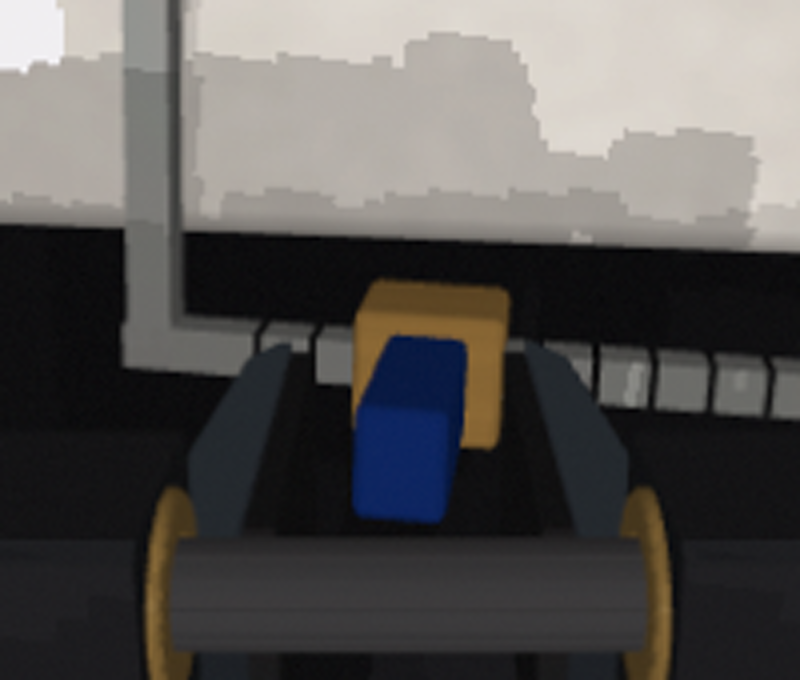

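View pics/s18.png

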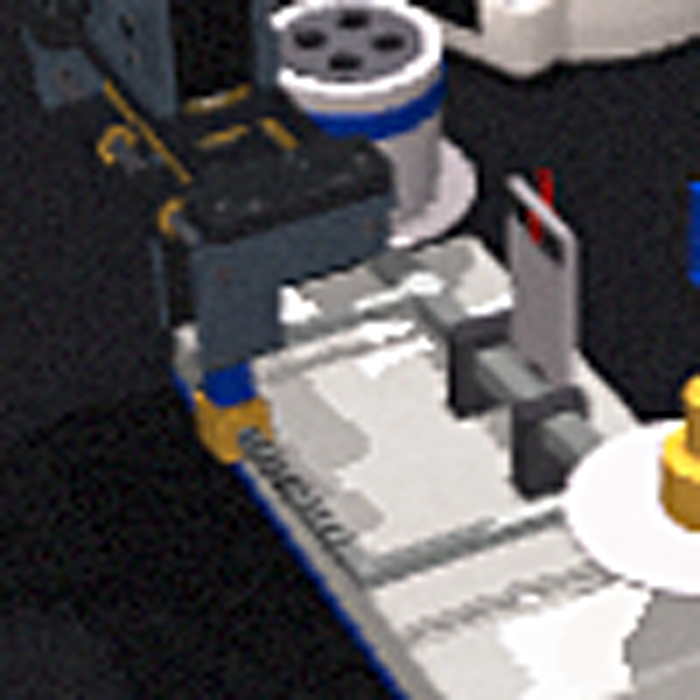

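```bash
python3 -m creep '{"slide":[[0.0012,-0.009,0],[0.0013,-0.01,0],[0.0013,-0.01,0],[0.0013,-0.01,0],[0.0013,-0.01,0.001],[0.0013,-0.01,0.001],[0.0013,-0.01,0.001],[0.0013,-0.009,0],[0,0,0],[-0.0006,0.005,0]],"twist":[0,0,0,0,0,0,0,0,0,0]}'
python3 -m creep '{"slide":[[0,0,0],[0,0,0],[0,0,0],[0,0,0],[0,0,0],[0,0,0],[0,0,0],[0,0,0],[0,0,0]],"twist":[0,0,0,0,0,0,0,0,0]}'
python3 - <<'E'
from tilt import *
tilt("19")
im,d=manip.get_image("wrist");crop(im,150,120,350,290,4,"pics/w19.png")
E
```

```text
clock: 23.85
position: [0.4735, 0.0417, 0.1103]
orientation: [[0.991, 0.132, 0.0], [0.132, -0.991, -0.0], [0.0, 0.0, -1.0]]
contact_force: [-0.1, 0.2, -0.5]
grip_width: 0.0271
clock: 24.98
position: [0.4734, 0.0417, 0.1103]
orientation: [[0.991, 0.132, -0.0], [0.132, -0.991, 0.0], [-0.0, -0.0, -1.0]]
contact_force: [-0.5, -0.1, -0.2]
grip_width: 0.0277
clk 24.975 tcp [0.4734 0.0417 0.1103]
side zw 0.1066 327 tilt -0.0109 bucket top 0.1743 39 grip 35 [0.4677 0.0374 0.1033] [0.4856 0.0563 0.1231]
wrist zw 0.1072 7317 tilt -0.015 bucket top nan 0 grip 1030 [0.4752 0.046  0.1177] [0.4808 0.0529 0.1256]
top zw 0.1057 335 tilt -0.0045 bucket top 0.1799 323 grip 0 None None
```

View pics/w19.png

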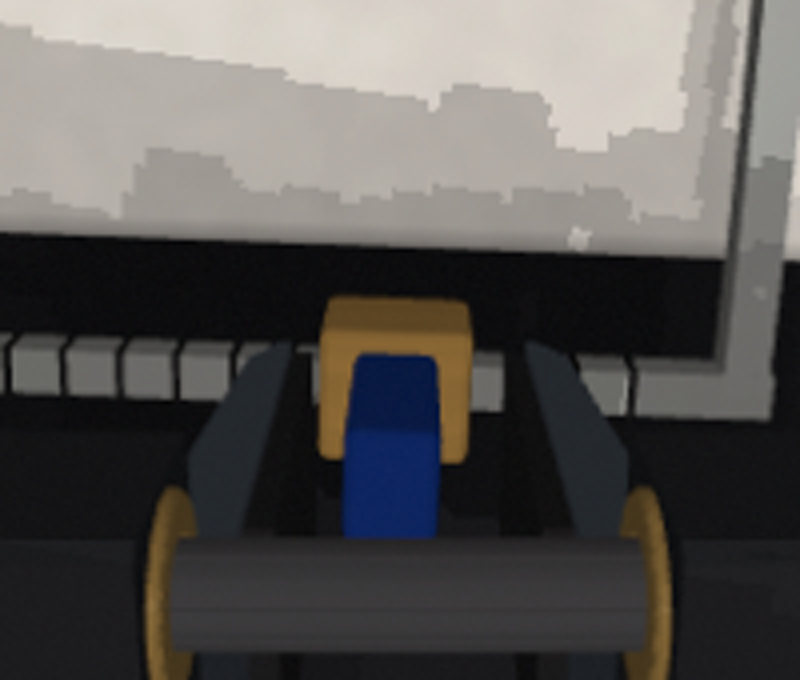

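View pics/sc19.png

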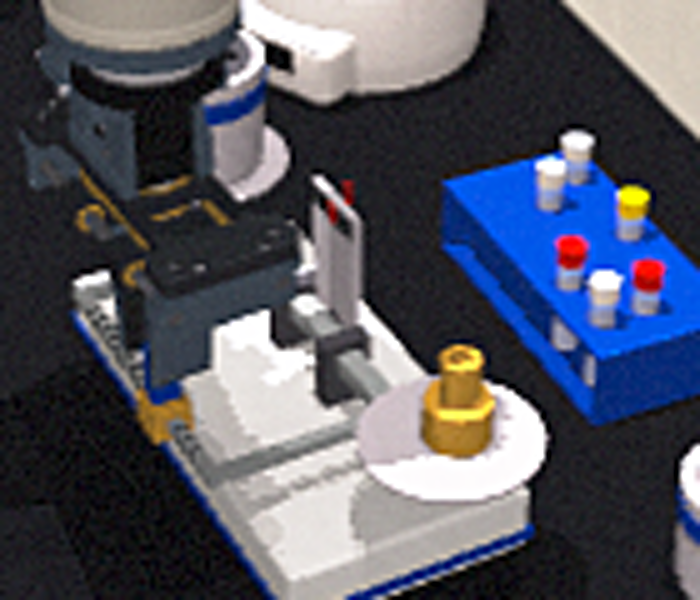

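```bash
python3 -m creep '{"slide":[[0.0003,-0.002,0],[0,0,0.015],[0,0,0.03],[0,0,0.05],[-0.02,0,0.04],[-0.04,0,0],[-0.04,0,0],[0,0,0],[0,0,0],[0,0,0]],"twist":[0,0,0,0,0,0,0,0,0,0]}'
python3 -m creep '{"slide":[[0,0,0],[0,0,0],[0,0,0],[0,0,0],[0,0,0],[0,0,0]],"twist":[0,0,0,0,0,0]}'
python3 - <<'E'
from tilt import *
tilt("20"); tilt()
E
```

```text
clock: 26.42
position: [0.3746, 0.0396, 0.2453]
orientation: [[0.991, 0.132, 0.0], [0.132, -0.991, -0.0], [0.0, 0.0, -1.0]]
contact_force: [-0.3, -0.5, -0.0]
grip_width: 0.0274
clock: 27.18
position: [0.3738, 0.0397, 0.2453]
orientation: [[0.991, 0.132, 0.0], [0.132, -0.991, -0.0], [0.0, 0.0, -1.0]]
contact_force: [0.5, -0.4, -0.0]
grip_width: 0.0277
clk 27.175 tcp [0.3738 0.0397 0.2453]
side zw 0.1069 338 tilt -0.0124 bucket top 0.1797 290 grip 81 [0.4696 0.039  0.1091] [0.4785 0.0499 0.1251]
wrist zw 0.1074 781 tilt -0.0161 bucket top nan 0 grip 291 [0.4706 0.0458 0.1237] [0.4794 0.0527 0.1255]
top zw 0.1059 389 tilt -0.0058 bucket top 0.1794 320 grip 16 [0.4699 0.0435 0.1226] [0.4765 0.0487 0.1261]
clk 27.325 tcp [0.3738 0.0397 0.2453]
side zw 0.1068 335 tilt -0.0121 bucket top 0.1792 314 grip 80 [0.4697 0.0387 0.1095] [0.4783 0.0506 0.1267]
wrist zw 0.1074 779 tilt -0.0162 bucket top nan 0 grip 290 [0.4706 0.0458 0.1237] [0.4797 0.0527 0.1264]
top zw 0.1059 387 tilt -0.0062 bucket top 0.1792 314 grip 17 [0.4698 0.0439 0.1218] [0.4767 0.0488 0.1252]
```

View pics/wrist20.png

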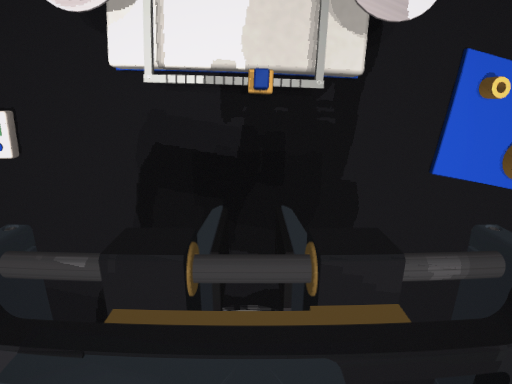

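View pics/sc20.png

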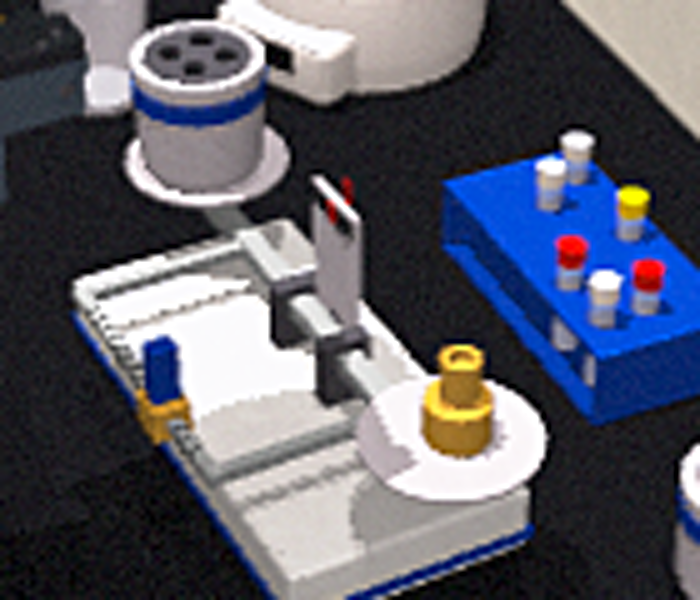

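View pics/top20.png

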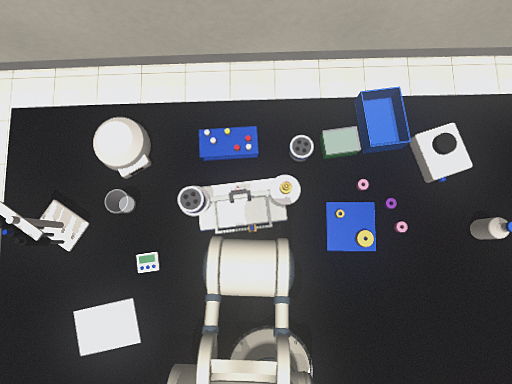

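```bash
python3 -m creep '{"slide":[[0.04,0.001,0],[0.04,0.001,0],[0.0197,0,-0.03],[0,0,-0.05],[0,0,-0.04],[0,0,-0.0145],[0,0,0]],"twist":[0,0,0,0,0,0,0]}'
python3 - <<'E'
from h import *
im,d=manip.get_image("wrist");crop(im,150,120,350,290,4,"pics/w21.png")
E
```

```text
clock: 28.35
position: [0.4728, 0.0417, 0.11]
orientation: [[0.991, 0.132, -0.002], [0.132, -0.991, 0.0], [-0.002, -0.0, -1.0]]
contact_force: [-0.6, -0.5, 0.7]
grip_width: 0.0277
```

View pics/w21.png

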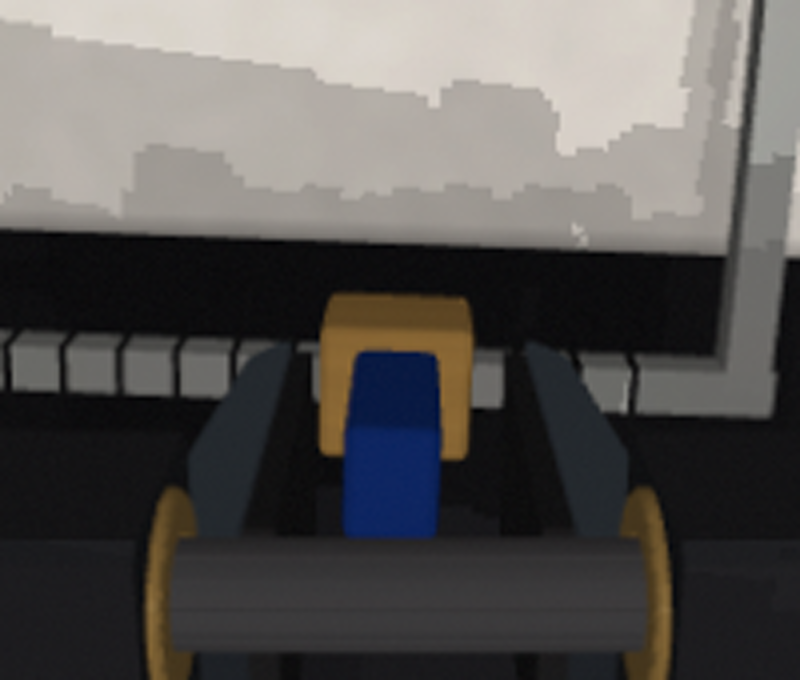

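```bash
python3 -m creep '{"slide":[[0.0006,-0.0045,0],[0.0003,-0.002,0],[0.0003,-0.002,0],[0,0,0],[-0.0007,0.0055,0],[0,0,0],[0,0,0.015],[0,0,0.04],[-0.02,0,0.05],[-0.04,0,0.03]],"twist":[0,0,0,0,0,0,0,0,0,0]}'
python3 -m creep '{"slide":[[-0.04,0,0],[0,0,0],[0,0,0],[0,0,0],[0,0,0],[0,0,0],[0,0,0],[0,0,0],[0,0,0]],"twist":[0,0,0,0,0,0,0,0,0]}'
python3 - <<'E'
from tilt import *
tilt("22"); tilt()
E
```

```text
clock: 29.65
position: [0.4147, 0.0387, 0.2478]
orientation: [[0.991, 0.133, 0.003], [0.133, -0.991, -0.0], [0.003, 0.001, -1.0]]
contact_force: [-0.5, 0.3, 1.1]
grip_width: 0.0271
clock: 30.78
position: [0.374, 0.0387, 0.2458]
orientation: [[0.991, 0.132, 0.0], [0.132, -0.991, 0.0], [0.0, -0.0, -1.0]]
contact_force: [-0.5, 0.2, -0.0]
grip_width: 0.0275
clk 30.775 tcp [0.374  0.0387 0.2458]
side zw 0.1059 346 tilt -0.0061 bucket top 0.1807 277 grip 79 [0.4694 0.0356 0.1104] [0.4791 0.0452 0.1256]
wrist zw 0.1065 807 tilt -0.0101 bucket top nan 0 grip 285 [0.4709 0.0425 0.1235] [0.4801 0.0494 0.126 ]
top zw 0.1048 386 tilt 0.0012 bucket top 0.1804 325 grip 15 [0.4698 0.0398 0.1228] [0.4766 0.0454 0.1256]
clk 30.925 tcp [0.3739 0.0387 0.2458]
side zw 0.106 337 tilt -0.0067 bucket top 0.1801 317 grip 80 [0.4696 0.0359 0.1103] [0.4787 0.0479 0.1248]
wrist zw 0.1065 803 tilt -0.0103 bucket top nan 0 grip 284 [0.471  0.0425 0.1235] [0.48   0.0494 0.1259]
top zw 0.1046 393 tilt 0.0026 bucket top 0.1805 324 grip 17 [0.4701 0.0399 0.1225] [0.4764 0.0455 0.1264]
```

View pics/sc22.png

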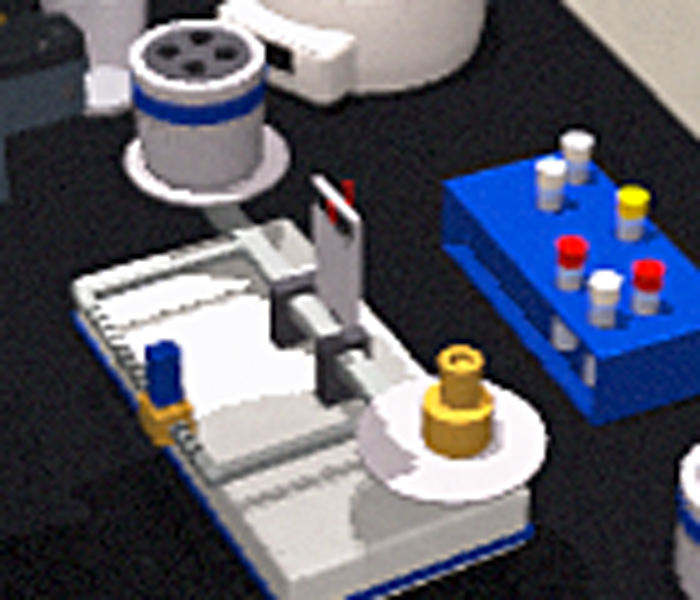

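```bash
python3 -c "
from workcell import manip
print(manip.job_done())"
```

```text
the job is handed in; nothing more can be done
None
```

I threaded the 200 g and 50 g weights over the spindle and pushed the rider to about +24 mm, which puts the bucket near 274 g. The job was handed in at about 31 s, with the gripper raised and clear of everything.

**Level check:** With hands off, the weight pan had come down 18.0 to 18.3 mm from the high stop in all three cameras, where level is 18 mm. The two readings 0.15 s apart agreed within about 0.3 mm. The bucket top had risen only about 17 mm. The worst estimate is therefore a tilt of about -0.006 rad, and the others are within about 0.002 rad of level, all inside the 0.02 rad limit. I calibrated the cameras' height offsets against the starting -0.12 rad stop, because their raw readings differed by 1 to 2 mm.

**What went differently:**
- **Finger length:** The fingertips sat about 25 mm higher than the stated tool length implies. My first grasp closed just above the 200 g weight without moving it, and I redid it lower.
- **Gripping the 50 g weight:** The force reading showed about 6 N upward on the tool while I gripped it on the tray. It disappeared on lifting, and I did not find the cause.
- **Forces at the pan:** The readings stayed below about 3 N while placing both weights.
- **Other items:** In the last pictures the 100 g and 500 g weights were still on the tray, the pink and purple look-alikes were in place, and nothing else on the bench had visibly moved.

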